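# Make up two service kits in a survey ship's instrument lab

## Robot

A 7-joint arm with a two-finger parallel gripper is mounted at the origin on the work surface. World frame = base frame: x ahead of the robot, y to its left, z up, the work surface at z = 0. Lengths are in m, angles in rad, forces in N, time in s.
With the tool pointing down it reaches from about 0.4 to 0.85 m from the base axis. Payload 4.5 kg.
Tool frame: the origin (TCP) lies at the very end of the fingers, on their centre line; the grasp point (between the pads) lies ctrl.grasp_offset behind it (ctrl.grasp_offset is the distance from the TCP to the grasp point, in m); z points along the fingers, x is the direction in which the jaws open and shut, and the axes are right-handed (so a half turn about z gives the same grasp; the last joint's range is limited). The gripper opens to 85 mm and grips with 20 to 120 N. Pads are 22 mm wide; open, the fingers measure 114 mm over their backs; the gripper's body (76 mm by 85 mm) begins 54 mm behind the grasp point. The pads swing forward as they close: fully open they stand 13 mm farther back than shut.
Start: joints at [-1.257, 0.689, -0.195, 1.565, 0.157, 0.902, -0.215], TCP at [0.173, 0.601, 0.231] pointing down, gripper open.
Joint ranges: [-3.01, 3.01], [-0.46, 2.08], [-1.47, 1.51], [0.13, 2.56], [-1, 4.14], [0.04, 2.09], [-2.66, 2.66]. Speed limits (rad/s): [2.57, 2.57, 3.14, 3.14, 3.14, 3.14, 3.14].

## Interface

Orientations are given as a 3x3 rotation matrix whose columns are the frame's x, y, z axes.
In Python, from workcell import get_obs, vision, workorder, ctrl gives the robot as it stands.
- The arm moves only by the shell command python3 -m jog 'ROWS' [FORCE]. ROWS is JSON, a list of rows, each an object of numbers: "ax", "ay", "az": the turn, a rotation vector about the tool's x, y, z in rad; "tx", "ty", "tz": the shift along the tool's x, y, z in m; "claw": the closure in counts, from 0 (fully open) to 255 (shut). A call has 1 to 8 rows; each row shifts and turns the pose as measured when the row begins, along the tool's axes as they then stand; what a row does not reach is not made up. A row lasts 1/8 s, in which the tool goes at most 62.5 mm and 10.7 degrees, less where a joint would pass 70% of its speed; a pose out of reach is approached as far as the arm can. A call is refused whole if a number of a shift passes 0.0625 or a number of a turn 0.188, either way. A call with a gripper value outside its range is refused whole. The fingers move at their own pace and stop on an object; FORCE is the grip in N (left out, the last holds). Time passes only in rows, so rows that do not move let the fingers close. It gives the time, the measured TCP pose, the force and the opening at its end, in the units of the state.
- get_obs(): the state, without advancing time (a new reading comes with each control period).
- vision.grab_frame(name): name is "scene" or "top" or "wrist"; returns (picture, depth): 480x640x3 uint8, red, green, blue; 480x640 float32, m along the optical axis (not along the pixel's ray), 0 where there is no reading.
- vision.camera_info(name): a dict with "camera_matrix" (3x3 intrinsics, pixels), "k1" (the pictures are not rectified: a ray, as slopes to the right and down, at radius r is drawn at 1 + k1 r^2 times it, then the intrinsics apply), "extrinsics" (4x4, takes a point from world to camera coordinates). Camera axes: x right, y down, z forward; pixel columns grow to the right and rows downward; lengths in m; the calibration is good to about 2 mm. A picture is of the moment at which its call begins: read the wrist's pose just before it. camera_info takes no time and is no camera call; for the wrist camera it gives the pose at the moment of the call.
- workorder.close_job(): hands the job in, once; it reports no verdict.
The state is a dict: "time_s": time; "q": joint angles; "qvel": joint speeds; "tau": joint torques, N m; "eef_pos": TCP position; "eef_rot": TCP orientation; "force": force on the tool from outside, world axes, zero at the start; "wrist_torque": the same for the moment, N m; "gripper_width": opening from 0.0 (shut) to 1.0 (fully open).
Only numpy, scipy, OpenCV 4.12 (cv2) and the standard library are available. Lean on these libraries where they do the work, as an engineer would, in place of code of your own. Each camera call takes 0.05 s, during which the arm holds its last target.

## Task

Make up the two service kits for the deck crew from the grey spares tray: the solenoid valve and the steel nut go in the yellow tray; the brass nipple, the red-capped connector and the pressure gauge go in the green tray, one part to each compartment. Set every part down, without dropping it, flat on the tray's floor and the same way up as it stands in stock (gauge dial up). Leave the white filter cartridge, the mouse and the screwdriver where they are.

Things in the scene. Friction and masses are not known exactly. Their poses are not given: they have to be found in the camera images.
- valve_mid (a point): Solenoid valve, upright, 64 mm high, 0.32 kg: brass block 40 x 34 x 22 mm, black 34 mm square coil above it, small steel nut on top. A grey plug reaches 27 mm from the axis to +x, port stubs 24 mm to +x and -x. Its y sides are flat up to 57 mm and 34 mm apart: grip along its y. Point: on its axis, half-way up (32 mm); z up. Starts in the grey spares tray (floor 5 mm above the bench).
- nut_mid (a point): Large steel hexagon nut lying flat: 46 mm across flats, 53 across corners, 40 mm high, 28 mm bore, 0.26 kg. Flats face its own +y and -y and every 60 degrees from there. Point: on its axis, half-way up (20 mm); z up. Starts in the grey spares tray (floor 5 mm above the bench).
- nipple_mid (a point): Brass hexagon pipe nipple on end, 52 mm high, 0.20 kg: lower thread 32 mm diameter (0 to 14 mm up), hexagon 38 mm across flats (14 to 38), upper thread 24 mm diameter (38 to 52). Flats face its own +y and -y and every 60 degrees from there. Point: on its axis, half-way up (26 mm); z up. Starts in the grey spares tray (floor 5 mm above the bench).
- connector_mid (a point): Electrical connector with a bright red round dust cap, standing on its square aluminium flange (44 x 44 x 5 mm), 54 mm high, 0.12 kg: barrel 30 mm diameter, red cap 38 mm diameter from 20 mm up to the top. Point: on its axis, half-way up (27 mm); z up, x and y along the flange's sides. Starts in the grey spares tray (floor 5 mm above the bench).
- gauge_mid (a point): Pressure gauge lying on its back, white dial up: round black case 40 mm diameter, 30 mm thick, 0.14 kg. A brass stem 12 mm wide sticks out to 38.5 mm from the case's axis towards its own -x, 12 to 25 mm up: grip the case along its y. Point: on the case's axis, half-way up (15 mm); z up out of the dial. Starts in the grey spares tray (floor 5 mm above the bench).
- yellow_tray: Yellow kit tray, fixed, 169 x 114 mm: two open compartments along its x, each 80 (x) by 108 (y) mm inside, centred at x = -41.5 and +41.5 mm, y = 0. Walls 3 mm thick, tops 14 mm above the underside; floor 4 mm thick. Origin: centre of the underside, 2 mm above the bench; z up. Left or right of the spares tray, its x roughly away from the robot.
- green_tray: Green kit tray, fixed, 252 x 114 mm: three open compartments along its x, each 80 (x) by 108 (y) mm inside, centred at x = -83, 0 and +83 mm, y = 0. Walls 3 mm thick, tops 14 mm above the underside; floor 4 mm thick. Origin: centre of the underside, 2 mm above the bench; z up. On the other side of the spares tray from the yellow one.
- filter_mid (a point): Bystander: loose white filter cartridge with blue ends, standing among the parts, 38 mm diameter, 56 mm high. Point: on its axis, half-way up. It and the five parts stand about 110 mm apart, in any order, in the spares tray (335 x 225 mm, rim 12 mm above the bench).
- mouse: Bystander: white computer mouse, 100 x 56 x 31 mm, loose on the mat beyond the spares tray. Origin: centre of its underside; x along its length.
- screwdriver: Bystander: screwdriver with an orange handle, loose on the mat beyond the spares tray. Origin: near its middle; x along its shaft.
There are look-alikes about, which are no part of the job. What is shaped like the part that bears gauge_mid but pink is not meant.

How it is judged:
By the outcome, as a careful person would: the job done as asked, in the order asked, and still so for the second after the job is handed in, with the robot touching nothing.
It also fails if it takes over 131 s, if anything falls off the work surface, if the arm or the gripper's body presses on something with over 40 N, if the wrist force passes 120 N, or if a joint passes its speed limit or range.

## Working session

There is one attempt and no reset: what is moved stays moved. The work goes in short steps, Python scripts to look and compute and a shell command to move; the robot and the scene stay as the last step left them, time stands still between calls to the robot, and variables do not carry over. Pictures are saved under pics/ and viewed, and the job is handed in when it is done.

```bash
ls -la; mkdir -p pics
python3 - <<'E'
from workcell import get_obs, vision, workorder, ctrl
import cv2, numpy as np
o=get_obs(); print({k:np.round(v,4).tolist() for k,v in o.items()}); print(ctrl.grasp_offset)
for n in ("scene","top"):
    p,d=vision.grab_frame(n); cv2.imwrite(f"pics/{n}0.png",p[:,:,::-1]); np.save(f"pics/{n}0.npy",d)
    print(n,vision.camera_info(n))
E
```

```text
total 12
drwxr-xr-x  3 agent agent 4096 Dec  7 06:24 .
drwxr-xr-x 23 root  root  4096 Dec  7 06:24 ..
drwxr-xr-x  2 agent agent 4096 Dec  7 06:24 pics
{'time_s': 0.0, 'q': [-1.2572, 0.69, -0.1945, 1.5664, 0.1573, 0.9025, -0.2151], 'qvel': [-0.0005, -0.0004, -0.0009, -0.0001, 0.0006, 0.0005, 0.0], 'tau': [0.0005, -53.9623, -1.2665, -15.8537, 0.0091, 0.0097, -0.0], 'eef_pos': [0.1725, 0.6, 0.2305], 'eef_rot': [[0.2761, 0.9611, -0.0004], [0.9611, -0.2761, -0.0019], [-0.0019, 0.0001, -1.0]], 'force': [-0.09, -0.448, -0.317], 'wrist_torque': [-0.0028, -0.0122, 0.0099], 'gripper_width': 0.998}
0.0187
scene {'camera_matrix': array([[551.89599705,   0.        , 312.32327914],
       [  0.        , 551.89599705, 241.57421655],
       [  0.        ,   0.        ,   1.        ]]), 'k1': -0.024110776293369284, 'extrinsics': array([[ 0.60209367,  0.79829865, -0.01422945, -0.36745029],
       [ 0.42628377, -0.33647928, -0.8396808 , -0.21390162],
       [-0.67510396,  0.49950071, -0.5428938 ,  1.41762561],
       [ 0.        ,  0.        ,  0.        ,  1.        ]])}
top {'camera_matrix': array([[563.20832549,   0.        , 324.04095126],
       [  0.        , 563.20832549, 234.97753704],
       [  0.        ,   0.        ,   1.        ]]), 'k1': 0.01886350189884065, 'extrinsics': array([[ 0.01267493, -0.99982904,  0.01346247, -0.00680251],
       [-0.98583378, -0.01474714, -0.16707568,  0.63179288],
       [ 0.16724565, -0.01115408, -0.98585216,  0.99807788],
       [ 0.        ,  0.        ,  0.        ,  1.        ]])}
```

View pics/top0.png

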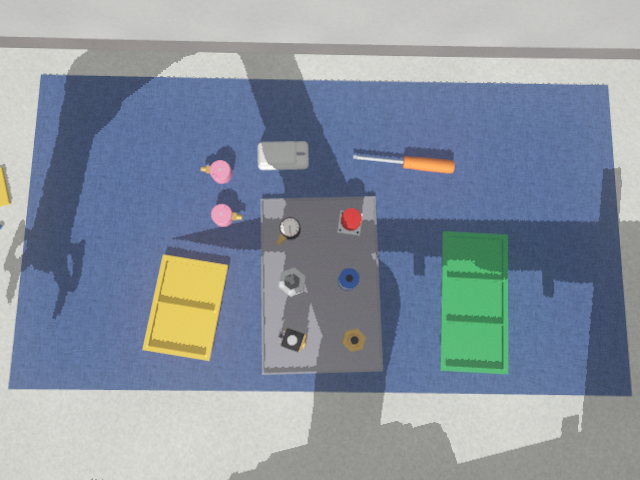

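View pics/scene0.png

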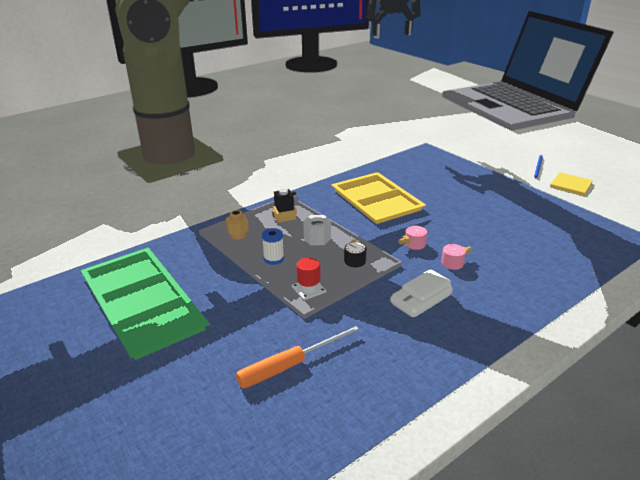

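The top view shows +x up and +y left. In the spares tray:
- gauge at (289,228)
- connector at (350,219)
- nut at (292,283)
- filter at (349,279), which stays
- valve at (292,340)
- nipple at (354,340)

There are two pink gauge look-alikes at (220,172) and (222,215). The gauge I want is the black case with the white dial inside the spares tray, because the look-alikes are pink. I'll enlarge this area to confirm.

```bash
cat > h.py <<'E'
import numpy as np, cv2
from workcell import get_obs, vision, ctrl
def pix2ray(ci,u,v):
    K=ci["camera_matrix"];xd=(u-K[0,2])/K[0,0];yd=(v-K[1,2])/K[1,1]
    x,y=cv2.undistortPoints(np.array([[[u,v]]],float),K,np.array([ci["k1"],0,0,0.]),P=None)[0,0]
    return np.array([x,y,1.])
def atz(ci,u,v,z):
    E=ci["extrinsics"];R=E[:3,:3];c=-R.T@E[:3,3];d=R.T@pix2ray(ci,u,v)
    return c+d*(z-c[2])/d[2]
def proj(ci,P):
    E=ci["extrinsics"];P=np.atleast_2d(P)
    return cv2.projectPoints(P.astype(float),cv2.Rodrigues(E[:3,:3])[0],E[:3,3],ci["camera_matrix"],np.array([ci["k1"],0,0,0.]))[0][:,0]
def world(ci,d):
    h,w=d.shape;uu,vv=np.meshgrid(np.arange(w),np.arange(h))
    n=cv2.undistortPoints(np.stack([uu,vv],-1).reshape(-1,1,2).astype(float),ci["camera_matrix"],np.array([ci["k1"],0,0,0.]))[:,0]
    c=np.c_[n,np.ones(len(n))]*d.reshape(-1,1)
    E=ci["extrinsics"];return ((c-E[:3,3])@E[:3,:3]).reshape(h,w,3)
E
python3 - <<'E'
import cv2
a=cv2.imread('pics/top0.png')
cv2.imwrite('pics/c1.png',cv2.resize(a[145:380,200:390],None,fx=3,fy=2.5,interpolation=cv2.INTER_CUBIC)) if 0 else cv2.imwrite('pics/c1.png',cv2.resize(a[185:380,255:390],None,fx=3,fy=3,interpolation=cv2.INTER_CUBIC))
cv2.imwrite('pics/c2.png',cv2.resize(a[240:370,130:240],None,fx=4,fy=4,interpolation=cv2.INTER_CUBIC))
cv2.imwrite('pics/c3.png',cv2.resize(a[225:380,430:520],None,fx=3.8,fy=3.8,interpolation=cv2.INTER_CUBIC))
E
```

```text
(no output)
```

View pics/c1.png

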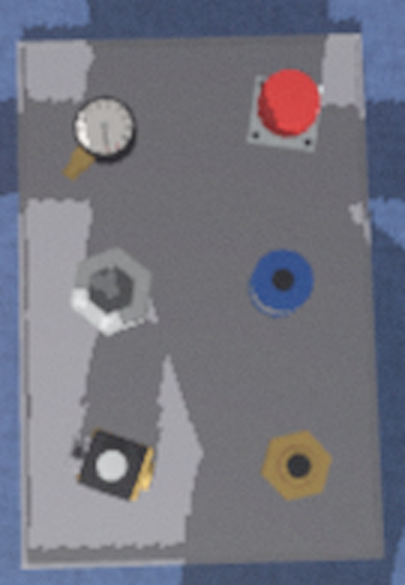

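View pics/c2.png

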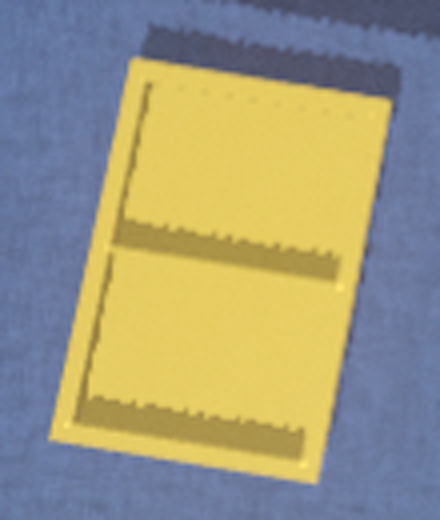

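View pics/c3.png

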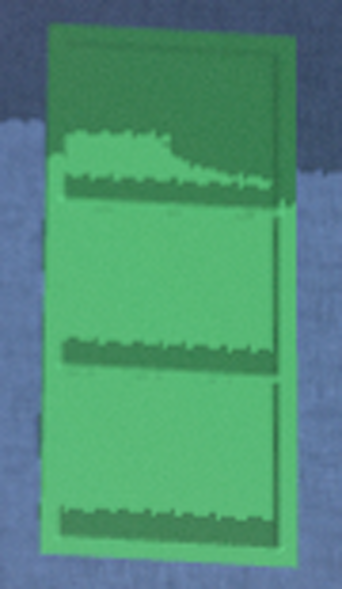

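The crops confirm it. The gauge (crop 104,126) has a black case and a white dial, with its stem towards lower left. The valve is at (112,466) with its plug to the left, the connector at (291,99), the nipple at (298,466) and the nut at (111,290). Next I'll turn these into positions.

Run:
```python
from h import *
ci=vision.camera_info('top'); d=np.load('pics/top0.npy'); W=world(ci,d)
def c(s,u0,v0,pts,z,lab):
    r=np.array([atz(ci,(x+.5)/s-.5+u0,(y+.5)/s-.5+v0,z) for x,y in pts]); print(lab,np.round(r[:,:2]*1000,1).tolist()); return r
Y=c(4,130,240,[(135,58),(391,98),(318,483),(50,440)],.016,'yellow')
G=c(3.8,430,225,[(48,24),(297,38),(297,567),(41,553)],.016,'green')
for T,n in((Y,'Y'),(G,'G')):
    print(n,'ctr',T.mean(0)[:2],'sides',[np.linalg.norm(T[i]-T[(i+1)%4]) for i in range(4)])
    x=(T[0]-T[3]+T[1]-T[2]); print('yaw x',np.degrees(np.arctan2(x[1],x[0])))
f=lambda p,z,l:c(3,255,185,p,z,l)
f([(104,126)],.035,'gauge');f([(70,178)],.023,'stem')
f([(291,99)],.059,'conn');f([(257,75),(248,143),(315,152)],.010,'flange')
f([(111,290)],.045,'nut');f([(111,248),(152,270)],.045,'nutcorners')
f([(112,466)],.069,'valve');f([(95,430),(153,445),(133,500),(79,487)],.062,'coil')
f([(298,466)],.057,'nipple');f([(290,430),(331,467),(307,497),(268,493),(262,463)],.043,'niphex')
f([(282,279)],.061,'filter')
# depth check
for n,u,v in(('gauge',289,227),('conn',351,218),('nut rim',285,277),('valve',292,340),('nip',354,334),('trayfloor',320,300),('yfloor',190,330),('gfloor',475,300)):
    print(n,np.round(W[v,u]*1000,1))
# depth centroids
for n,(x,y),z0 in(('gauge',(289,228),.028),('conn',(350,219),.05),('nut',(292,283),.038),('valve',(292,340),.055),('nip',(354,340),.036),('filter',(349,279),.05)):
    s=W[y-20:y+21,x-20:x+21].reshape(-1,3); s=s[s[:,2]>z0]; mn,mx=s.min(0),s.max(0); print(n,len(s),'bbox',np.round(mn*1000),np.round(mx*1000),'mid',np.round((mn+mx)*500,1))
```

```text
yellow [[596.4, 308.2], [578.9, 185.5], [399.0, 211.7], [417.3, 336.4]]
green [[649.5, -227.7], [644.1, -354.7], [381.5, -343.3], [386.4, -218.2]]
Y ctr [0.49788662 0.26048042] sides [np.float64(0.12396049014956091), np.float64(0.18176386402559483), np.float64(0.12607125466693955), np.float64(0.1813658949256468)]
yaw x -8.612417130699257
G ctr [ 0.51539594 -0.28596598] sides [np.float64(0.12706989295267282), np.float64(0.2628709968467555), np.float64(0.12522507950993267), np.float64(0.2632531620288835)]
yaw x -2.2851234050120697
gauge [[650.0, 67.9]]
stem [[618.1, 89.5]]
conn [[664.4, -49.2]]
flange [[689.9, -29.9], [644.8, -24.4], [639.5, -67.9]]
nut [[545.2, 60.7]]
nutcorners [[571.2, 61.3], [557.9, 35.6]]
valve [[438.8, 56.7]]
coil [[459.7, 67.7], [451.3, 32.8], [419.0, 44.1], [426.1, 76.4]]
nipple [[440.0, -54.5]]
niphex [[461.3, -50.4], [439.4, -75.5], [421.3, -60.9], [423.4, -37.2], [441.3, -33.5]]
filter [[552.0, -44.1]]
gauge [649.4  68.6  34.4]
conn [663.5 -47.9  60. ]
nut rim [553.3  73.4  42.7]
valve [438.8  56.8  67. ]
nip [450.6 -54.5  55.6]
trayfloor [513.7   7.5   3.5]
yfloor [454.1 253.    2.2]
gfloor [ 517.7 -289.9    5.4]
gauge 372 bbox [456.  14.  28.] [ 669.   91. 1090.] mid [562.7  52.4 558.8]
conn 335 bbox [456. -67.  50.] [ 683.   14. 1090.] mid [569.7 -26.6 569.9]
nut 408 bbox [456.  14.  38.] [ 572.   84. 1090.] mid [514.2  48.9 563.8]
valve 411 bbox [419.  14.  55.] [ 458.   84. 1090.] mid [438.7  48.9 572.3]
nip 391 bbox [420. -76.  36.] [ 460.   14. 1090.] mid [439.8 -31.  562.9]
filter 336 bbox [456. -63.  54.] [ 570.   14. 1090.] mid [513.1 -24.8 571.9]
```

```bash
cat >> h.py <<'E'
from scipy.spatial.transform import Rotation as Rn
def plan(p,yaw,n=None,smax=.055):
    """p TCP target m, yaw deg of tool x (mod 180), tool z down"""
    o=get_obs();P=np.array(o["eef_pos"]);R=np.array(o["eef_rot"])
    best=None
    for k in(0,180):
        c,s=np.cos(np.radians(yaw+k)),np.sin(np.radians(yaw+k))
        T=np.array([[c,s,0],[s,-c,0],[0,0,-1.]])
        rv=Rn.from_matrix(R.T@T).as_rotvec()
        if best is None or np.linalg.norm(rv)<np.linalg.norm(best[0]): best=(rv,T)
    rv,T=best;D=np.array(p)-P
    n=n or int(max(np.ceil(np.linalg.norm(D)/smax),np.ceil(np.abs(rv).max()/.18),1))
    print("t %.2f at %s yaw %.1f tilt %s q7 %.2f F %s w %.3f"%(o["time_s"],np.round(P*1000,1),np.degrees(np.arctan2(R[1,0],R[0,0])),np.round(R[:2,2],4),o["q"][6],np.round(o["force"],1),o["gripper_width"]))
    print("rot total",np.round(rv,3),"n",n,"first-axes shift mm",np.round(R.T@D*1000,1),"final-axes shift",np.round(T.T@D*1000,1))
    for i in range(n):
        Ri=R@Rn.from_rotvec(rv*i/n).as_matrix()
        print(i,"t",np.round(Ri.T@D/n,4).tolist(),"a",np.round(rv/n,3).tolist())
def pose():
    o=get_obs();R=np.array(o["eef_rot"]);print("t %.2f at %s yaw %.1f F %s w %.3f q %s"%(o["time_s"],np.round(np.array(o["eef_pos"])*1000,1),np.degrees(np.arctan2(R[1,0],R[0,0])),np.round(o["force"],1),o["gripper_width"],np.round(o["q"],2)))
def look(n,f):
    ci=vision.camera_info(n);p,d=vision.grab_frame(n);cv2.imwrite(f"pics/{f}.png",p[:,:,::-1]);np.savez(f"pics/{f}.npz",d=d,K=ci["camera_matrix"],k1=ci["k1"],E=ci["extrinsics"]);return ci,p,d
def load(f):
    z=np.load(f"pics/{f}.npz");return dict(camera_matrix=z["K"],k1=float(z["k1"]),extrinsics=z["E"]),z["d"]
E
python3 -c "
from h import *
plan([.439,.057,.23],-13)
print(vision.camera_info('wrist')); o=get_obs();E=vision.camera_info('wrist')['extrinsics'];R=np.array(o['eef_rot']);print(R.T@(-E[:3,:3].T@E[:3,3]-np.array(o['eef_pos'])), R.T@E[:3,:3].T)"
```

```text
t 0.10 at [172.5 600.1 230.5] yaw 74.0 tilt [-0.0004 -0.0017] q7 -0.22 F [-0.6  0.2 -0.6] w 0.999
rot total [1.000e-03 1.000e-03 1.518e+00] n 11 first-axes shift mm [-448.4  406.1    1.4] final-axes shift [381.9 469.2   0.5]
0 t [-0.0408, 0.0369, 0.0001] a [0.0, 0.0, 0.138]
1 t [-0.0353, 0.0422, 0.0001] a [0.0, 0.0, 0.138]
2 t [-0.0292, 0.0466, 0.0001] a [0.0, 0.0, 0.138]
3 t [-0.0225, 0.0502, 0.0001] a [0.0, 0.0, 0.138]
4 t [-0.0154, 0.0528, 0.0001] a [0.0, 0.0, 0.138]
5 t [-0.0079, 0.0544, 0.0001] a [0.0, 0.0, 0.138]
6 t [-0.0004, 0.055, 0.0001] a [0.0, 0.0, 0.138]
7 t [0.0072, 0.0545, 0.0001] a [0.0, 0.0, 0.138]
8 t [0.0146, 0.053, 0.0001] a [0.0, 0.0, 0.138]
9 t [0.0218, 0.0505, 0.0001] a [0.0, 0.0, 0.138]
10 t [0.0285, 0.047, 0.0001] a [0.0, 0.0, 0.138]
{'camera_matrix': array([[359.78632488,   0.        , 316.04848579],
       [  0.        , 359.78632488, 236.5082861 ],
       [  0.        ,   0.        ,   1.        ]]), 'k1': 0.015725060834396617, 'extrinsics': array([[ 0.27642007,  0.96103399, -0.00236832, -0.6247727 ],
       [ 0.92068639, -0.26410679,  0.28737464, -0.0370177 ],
       [ 0.27555131, -0.08161659, -0.95781533,  0.37936698],
       [ 0.        ,  0.        ,  0.        ,  1.        ]])}
[ 0.00104071 -0.07340461 -0.1419847 ] [[ 9.99999692e-01 -1.96465556e-04 -7.60169967e-04]
 [ 4.06557678e-04  9.57849955e-01  2.87268688e-01]
 [ 6.71690366e-04 -2.87268908e-01  9.57849739e-01]]
```

```bash
python3 -m jog '[{"tx":-0.041,"ty":0.037,"az":0.138},{"tx":-0.035,"ty":0.042,"az":0.138},{"tx":-0.029,"ty":0.047,"az":0.138},{"tx":-0.022,"ty":0.050,"az":0.138},{"tx":-0.015,"ty":0.053,"az":0.138},{"tx":-0.008,"ty":0.054,"az":0.138},{"ty":0.055,"az":0.138},{"tx":0.007,"ty":0.054,"az":0.138}]'; python3 -c "
from h import *
plan([.439,.057,.2],-13)"
```

```text
t 0.10 at [172.5 600.1 230.5] yaw 74.0 tilt [-0.0004 -0.0017] q7 -0.22 F [-0.6  0.2 -0.6] w 0.999
rot total [1.000e-03 1.000e-03 1.518e+00] n 12 first-axes shift mm [-448.4  406.1   31.4] final-axes shift [381.9 469.2  30.5]
0 t [-0.0374, 0.0338, 0.0026] a [0.0, 0.0, 0.127]
1 t [-0.0328, 0.0383, 0.0026] a [0.0, 0.0, 0.127]
2 t [-0.0277, 0.0421, 0.0026] a [0.0, 0.0, 0.127]
3 t [-0.0222, 0.0453, 0.0026] a [0.0, 0.0, 0.127]
4 t [-0.0163, 0.0477, 0.0026] a [0.0, 0.0, 0.127]
5 t [-0.0101, 0.0494, 0.0026] a [0.0, 0.0, 0.127]
6 t [-0.0038, 0.0503, 0.0026] a [0.0, 0.0, 0.127]
7 t [0.0026, 0.0504, 0.0026] a [0.0, 0.0, 0.127]
8 t [0.0089, 0.0496, 0.0026] a [0.0, 0.0, 0.127]
9 t [0.0151, 0.0481, 0.0026] a [0.0, 0.0, 0.127]
10 t [0.021, 0.0458, 0.0025] a [0.0, 0.0, 0.127]
11 t [0.0266, 0.0428, 0.0025] a [0.0, 0.0, 0.127]invalid input at $[0]: expected keys ax, ay, az, tx, ty, tz, claw
```

The rows need all seven keys.

```bash
python3 -m jog '[{"ax":0,"ay":0,"az":0.138,"tx":-0.041,"ty":0.037,"tz":0,"claw":0},{"ax":0,"ay":0,"az":0.138,"tx":-0.035,"ty":0.042,"tz":0,"claw":0},{"ax":0,"ay":0,"az":0.138,"tx":-0.029,"ty":0.047,"tz":0,"claw":0},{"ax":0,"ay":0,"az":0.138,"tx":-0.022,"ty":0.050,"tz":0,"claw":0},{"ax":0,"ay":0,"az":0.138,"tx":-0.015,"ty":0.053,"tz":0,"claw":0},{"ax":0,"ay":0,"az":0.138,"tx":-0.008,"ty":0.054,"tz":0,"claw":0},{"ax":0,"ay":0,"az":0.138,"tx":0,"ty":0.055,"tz":0,"claw":0},{"ax":0,"ay":0,"az":0.138,"tx":0.007,"ty":0.054,"tz":0,"claw":0}]'; python3 -c "
from h import *
plan([.439,.057,.2],-13)"
```

```text
time_s: 1.1
eef_pos: [0.364, 0.1963, 0.228]
eef_rot: [[0.987, 0.159, -0.003], [0.159, -0.987, 0.001], [-0.002, -0.001, -1.0]]
force: [0.9, -0.6, 0.1]
gripper_width: 0.999
t 1.10 at [364.  196.3 228. ] yaw 9.1 tilt [-0.0025  0.0006] q7 -0.37 F [ 0.9 -0.6  0.1] w 0.999
rot total [-0.     0.003  0.386] n 3 first-axes shift mm [ 52.  149.4  27.7] final-axes shift [104.4 118.8  28. ]
0 t [0.0173, 0.0498, 0.0092] a [-0.0, 0.001, 0.129]
1 t [0.0236, 0.0472, 0.0093] a [-0.0, 0.001, 0.129]
2 t [0.0294, 0.0438, 0.0093] a [-0.0, 0.001, 0.129]
```

```bash
python3 -m jog '[{"ax":0,"ay":0,"az":0.129,"tx":0.017,"ty":0.050,"tz":0.012,"claw":0},{"ax":0,"ay":0,"az":0.129,"tx":0.024,"ty":0.047,"tz":0.012,"claw":0},{"ax":0,"ay":0,"az":0.129,"tx":0.029,"ty":0.044,"tz":0.012,"claw":0},{"ax":0,"ay":0,"az":0,"tx":0,"ty":0,"tz":0.01,"claw":0},{"ax":0,"ay":0,"az":0,"tx":0,"ty":0,"tz":0,"claw":0}]'; python3 -c "
from h import *
plan([.439,.057,.2],-13)
look('wrist','w1')"
```

```text
time_s: 1.72
eef_pos: [0.4413, 0.0482, 0.1802]
eef_rot: [[0.969, -0.245, -0.001], [-0.245, -0.969, -0.0], [-0.001, 0.0, -1.0]]
force: [-0.2, 0.4, -0.7]
gripper_width: 0.998
t 1.73 at [441.3  48.2 180.2] yaw -14.2 tilt [-0.0007 -0.0002] q7 -0.29 F [-0.2  0.4 -0.7] w 0.998
rot total [ 0.     0.001 -0.021] n 1 first-axes shift mm [ -4.4  -8.  -19.8] final-axes shift [ -4.2  -8.1 -19.8]
0 t [-0.0044, -0.008, -0.0198] a [0.0, 0.001, -0.021]
```

View pics/w1.png

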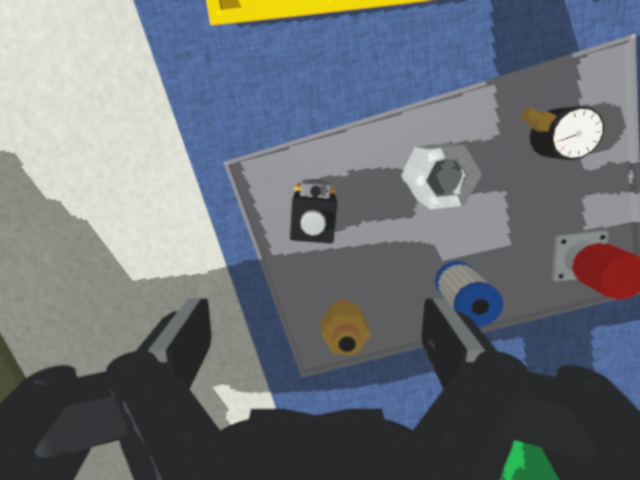

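The wrist view shows the valve at (314,220), nut at (442,177), gauge at (572,132), nipple at (346,328), filter at (470,295) and connector at (600,262). I'll enlarge it to measure.

```bash
python3 -c "
import cv2
a=cv2.imread('pics/w1.png')
f=lambda y0,y1,x0,x1:cv2.resize(a[y0:y1,x0:x1],None,fx=5,fy=5,interpolation=cv2.INTER_CUBIC)
cv2.imwrite('pics/w1a.png',f(170,260,270,360))
cv2.imwrite('pics/w1b.png',f(130,225,390,500))
cv2.imwrite('pics/w1c.png',f(285,370,300,400))"
```

```text
(no output)
```

View pics/w1a.png

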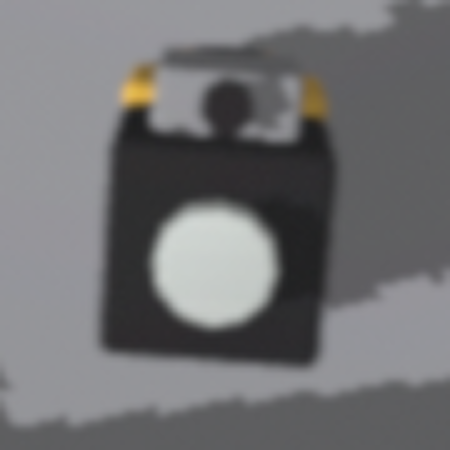

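View pics/w1b.png

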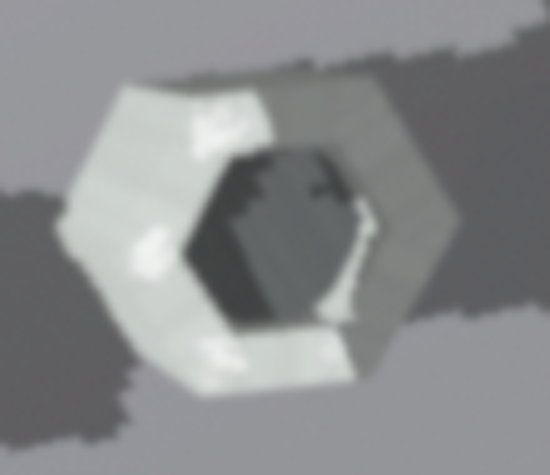

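View pics/w1c.png

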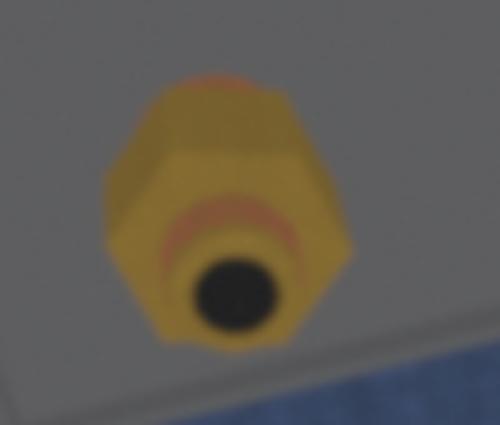

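Run:
```python
from h import *
ci,d=load('w1')
def c(s,u0,v0,pts,z,lab):
    r=np.array([atz(ci,(x+.5)/s-.5+u0,(y+.5)/s-.5+v0,z) for x,y in pts]); print(lab,np.round(r[:,:2]*1000,1).tolist()); return r
q=c(5,270,170,[(115,140),(333,148),(317,365),(103,350)],.062,'coil')
print(q.mean(0)); 
for i in range(4):
    e=q[(i+1)%4]-q[i];print(np.linalg.norm(e),np.degrees(np.arctan2(e[1],e[0])))
v=c(5,270,170,[(215,265)],.069,'vnut')[0]
W=world(ci,d);print(W[223,312],W[210,303])
plan([.4388,.0567,.130],-13)
```

```text
coil [[430.6, 77.3], [461.2, 68.4], [451.2, 36.5], [420.3, 46.8]]
[0.44082569 0.0572298  0.062     ]
0.031920907148411816 -16.337153489097183
0.03340955409707699 -107.46043638094145
0.03252377350106709 161.59123302653197
0.03225115949139041 71.46549525926879
vnut [[440.6, 57.2]]
[0.44009016 0.05701624 0.06897481] [0.43551779 0.06637013 0.06131675]
t 1.77 at [441.6  48.1 180.6] yaw -14.2 tilt [ 0.0004 -0.0004] q7 -0.29 F [ 0.5 -0.4 -0.4] w 1.002
rot total [ 0.    -0.    -0.021] n 1 first-axes shift mm [-4.9 -7.6 50.6] final-axes shift [-4.7 -7.7 50.6]
0 t [-0.0049, -0.0076, 0.0506] a [0.0, -0.0, -0.021]
```

```bash
python3 -m jog '[{"ax":0,"ay":0,"az":0.057,"tx":-0.004,"ty":-0.008,"tz":0.03,"claw":0},{"ax":0,"ay":0,"az":0,"tx":0,"ty":0,"tz":0.05,"claw":0},{"ax":0,"ay":0,"az":0,"tx":0,"ty":0,"tz":0.03,"claw":0},{"ax":0,"ay":0,"az":0,"tx":0,"ty":0,"tz":0,"claw":0}]'; python3 -c "
from h import *
plan([.4405,.057,.022],-17.5)"
```

```text
time_s: 2.28
eef_pos: [0.4412, 0.0645, 0.0703]
eef_rot: [[0.957, -0.289, 0.006], [-0.289, -0.957, 0.005], [0.005, -0.006, -1.0]]
force: [0.6, -0.3, 0.6]
gripper_width: 0.999
t 2.27 at [441.2  64.5  70.3] yaw -16.8 tilt [0.0061 0.0048] q7 -0.31 F [ 0.6 -0.3  0.6] w 0.999
rot total [-0.006 -0.004  0.012] n 1 first-axes shift mm [ 1.3  7.7 48.2] final-axes shift [ 1.6  7.4 48.3]
0 t [0.0013, 0.0077, 0.0482] a [-0.006, -0.004, 0.012]
```

```bash
python3 -m jog '[{"ax":-0.005,"ay":-0.004,"az":0.012,"tx":0.001,"ty":0.0075,"tz":0.02,"claw":0},{"ax":0,"ay":0,"az":0,"tx":0,"ty":0,"tz":0,"claw":0}]'; python3 -c "
from h import *
plan([.4405,.057,.022],-17.5)"
```

```text
time_s: 2.52
eef_pos: [0.4409, 0.0594, 0.0523]
eef_rot: [[0.955, -0.297, 0.004], [-0.297, -0.955, 0.003], [0.003, -0.004, -1.0]]
force: [-0.2, 0.1, -0.2]
gripper_width: 1.004
t 2.52 at [440.9  59.4  52.3] yaw -17.3 tilt [0.0036 0.0027] q7 -0.30 F [-0.2  0.1 -0.2] w 1.004
rot total [-0.004 -0.003  0.004] n 1 first-axes shift mm [ 0.2  2.5 30.3] final-axes shift [ 0.3  2.4 30.3]
0 t [0.0002, 0.0025, 0.0303] a [-0.004, -0.003, 0.004]
```

```bash
python3 -m jog '[{"ax":-0.004,"ay":-0.003,"az":0.004,"tx":0,"ty":0.003,"tz":0.016,"claw":0},{"ax":0,"ay":0,"az":0,"tx":0,"ty":0.001,"tz":0.015,"claw":0},{"ax":0,"ay":0,"az":0,"tx":0,"ty":0,"tz":0,"claw":0}]'; python3 -c "
from h import *
plan([.4405,.057,.022],-17.5)
look('wrist','w2')"
```

```text
time_s: 2.9
eef_pos: [0.4462, 0.0592, 0.029]
eef_rot: [[0.955, -0.297, -0.001], [-0.297, -0.955, 0.002], [-0.001, -0.002, -1.0]]
force: [-0.1, -0.3, 0.1]
gripper_width: 0.996
t 2.90 at [446.2  59.2  29. ] yaw -17.3 tilt [-0.0006  0.0022] q7 -0.05 F [-0.1 -0.3  0.1] w 0.996
rot total [-0.002  0.001  0.004] n 1 first-axes shift mm [-4.8  3.8  7. ] final-axes shift [-4.8  3.8  7. ]
0 t [-0.0048, 0.0038, 0.007] a [-0.002, 0.001, 0.004]
```

View pics/w2.png

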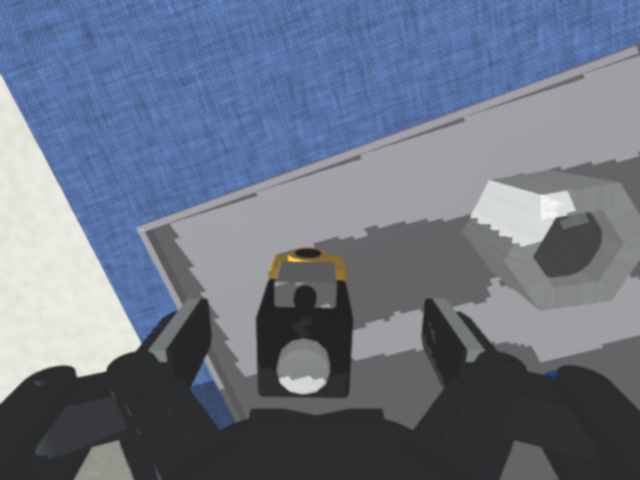

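```bash
python3 -m jog '[{"ax":-0.002,"ay":0,"az":0.004,"tx":-0.005,"ty":0.004,"tz":0.007,"claw":0},{"ax":0,"ay":0,"az":0,"tx":0,"ty":0,"tz":0,"claw":0}]'; python3 -c "
from h import *
plan([.4405,.057,.022],-17.5);pose()"
```

```text
time_s: 3.2
eef_pos: [0.4433, 0.0584, 0.027]
eef_rot: [[0.954, -0.299, -0.003], [-0.299, -0.954, 0.002], [-0.004, -0.0, -1.0]]
force: [0.1, -0.2, 0.2]
gripper_width: 1.002
t 3.20 at [443.3  58.4  27. ] yaw -17.4 tilt [-0.0035  0.0015] q7 0.22 F [ 0.1 -0.2  0.2] w 1.002
rot total [-0.     0.004  0.002] n 1 first-axes shift mm [-2.3  2.2  5. ] final-axes shift [-2.3  2.2  5. ]
0 t [-0.0023, 0.0022, 0.005] a [-0.0, 0.004, 0.002]
t 3.20 at [443.3  58.4  27. ] yaw -17.4 F [ 0.1 -0.2  0.2] w 1.002 q [-0.25  0.88  0.04  2.23 -0.76  0.05  0.22]
```

```bash
python3 -m jog '[{"ax":0,"ay":0.002,"az":0,"tx":-0.003,"ty":0.002,"tz":0.003,"claw":60},{"ax":0,"ay":0,"az":0,"tx":0,"ty":0,"tz":0,"claw":120},{"ax":0,"ay":0,"az":0,"tx":0,"ty":0,"tz":0,"claw":180},{"ax":0,"ay":0,"az":0,"tx":0,"ty":0,"tz":0,"claw":230},{"ax":0,"ay":0,"az":0,"tx":0,"ty":0,"tz":0,"claw":255}]' 40; python3 -c "
from h import *
plan([.4405,.057,.15],-17.5);pose()"
```

```text
time_s: 3.82
eef_pos: [0.442, 0.0589, 0.0276]
eef_rot: [[0.955, -0.296, -0.002], [-0.296, -0.955, 0.003], [-0.002, -0.002, -1.0]]
force: [-0.4, 0.9, -2.6]
gripper_width: 0.39
t 3.83 at [442.   58.9  27.6] yaw -17.2 tilt [-0.0015  0.0029] q7 0.45 F [-0.4  0.9 -2.6] w 0.390
rot total [-0.002  0.002  0.005] n 3 first-axes shift mm [  -1.2    1.9 -122.4] final-axes shift [  -0.9    2.2 -122.4]
0 t [-0.0004, 0.0006, -0.0408] a [-0.001, 0.001, 0.002]
1 t [-0.0004, 0.0007, -0.0408] a [-0.001, 0.001, 0.002]
2 t [-0.0003, 0.0007, -0.0408] a [-0.001, 0.001, 0.002]
t 3.83 at [442.   58.9  27.6] yaw -17.2 F [-0.4  0.9 -2.6] w 0.390 q [-0.26  0.88  0.05  2.23 -0.98  0.05  0.45]
```

```bash
python3 -m jog '[{"ax":0,"ay":0,"az":0,"tx":0,"ty":0,"tz":-0.015,"claw":255},{"ax":0,"ay":0,"az":0,"tx":0,"ty":0,"tz":-0.025,"claw":255},{"ax":0,"ay":0,"az":0,"tx":0,"ty":0,"tz":-0.035,"claw":255}]' 45; python3 -c "
from h import *
pose()"
```

```text
time_s: 4.2
eef_pos: [0.4402, 0.0583, 0.102]
eef_rot: [[0.955, -0.297, -0.009], [-0.297, -0.955, 0.003], [-0.009, -0.001, -1.0]]
force: [1.2, 0.2, -2.4]
gripper_width: 0.389
t 4.20 at [440.2  58.3 102. ] yaw -17.3 F [ 1.2  0.2 -2.4] w 0.389 q [-0.45  0.76  0.36  2.22 -0.89  0.32  0.38]
```

```bash
python3 -c "
from h import *
plan([.539,.254,.12],-8.6)"
```

```text
t 4.20 at [440.2  58.3 102. ] yaw -17.3 tilt [-0.0086  0.0032] q7 0.38 F [ 1.2  0.2 -2.4] w 0.389
rot total [-0.001  0.009 -0.152] n 4 first-axes shift mm [  36.  -216.3  -18.2] final-axes shift [  68.4 -208.3  -18. ]
0 t [0.009, -0.0541, -0.0045] a [-0.0, 0.002, -0.038]
1 t [0.011, -0.0537, -0.0045] a [-0.0, 0.002, -0.038]
2 t [0.0131, -0.0532, -0.0045] a [-0.0, 0.002, -0.038]
3 t [0.0151, -0.0527, -0.0045] a [-0.0, 0.002, -0.038]
```

```bash
python3 -m jog '[{"ax":0,"ay":0.002,"az":-0.038,"tx":0.006,"ty":-0.036,"tz":-0.005,"claw":255},{"ax":0,"ay":0.002,"az":-0.038,"tx":0.009,"ty":-0.044,"tz":-0.004,"claw":255},{"ax":0,"ay":0.002,"az":-0.038,"tx":0.011,"ty":-0.044,"tz":-0.004,"claw":255},{"ax":0,"ay":0.002,"az":-0.038,"tx":0.013,"ty":-0.044,"tz":-0.003,"claw":255},{"ax":0,"ay":0.002,"az":0,"tx":0.013,"ty":-0.036,"tz":-0.002,"claw":255},{"ax":0,"ay":0,"az":0,"tx":0,"ty":0,"tz":0,"claw":255}]'; python3 -c "
from h import *
pose();plan([.539,.254,.12],-8.6)
look('wrist','w3')"
```

```text
time_s: 4.95
eef_pos: [0.5364, 0.2508, 0.1202]
eef_rot: [[0.989, -0.145, -0.002], [-0.145, -0.989, -0.005], [-0.001, 0.006, -1.0]]
force: [-0.4, -0.2, -3.2]
gripper_width: 0.391
t 4.95 at [536.4 250.8 120.2] yaw -8.4 F [-0.4 -0.2 -3.2] w 0.391 q [-0.84  0.89  0.6   1.78 -0.73  0.71  0.02]
t 4.95 at [536.4 250.8 120.2] yaw -8.4 tilt [-0.0023 -0.0053] q7 0.02 F [-0.4 -0.2 -3.2] w 0.391
rot total [0.006 0.001 0.004] n 1 first-axes shift mm [ 2.1 -3.5  0.2] final-axes shift [ 2.1 -3.5  0.2]
0 t [0.0021, -0.0035, 0.0002] a [0.006, 0.001, 0.004]
```

View pics/w3.png

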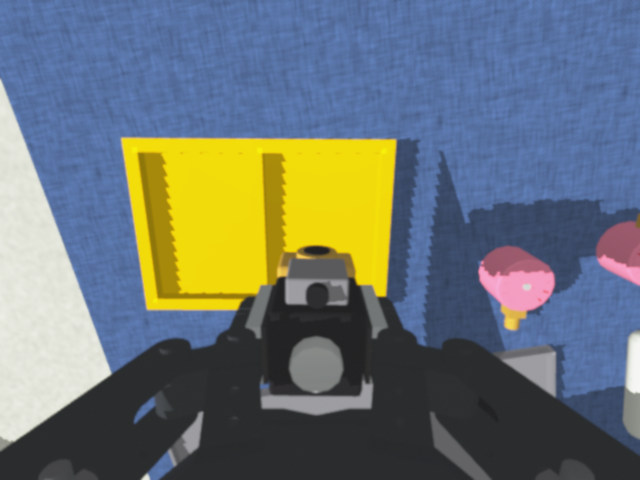

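The tray's rim corners in this view are (122,138), (396,139) and (148,309), with the divider near u=262. I'll check the tray pose against them.

Run:
```python
from h import *
ci,d=load('w3')
for u,v in [(122,138),(396,139),(148,309),(262,150),(387,150),(138,151)]: print((u,v),np.round(atz(ci,u,v,.016)*1000,1))
W=world(ci,d)
for u,v in[(200,200),(330,200),(262,190),(393,200)]: print(W[v,u])
# predicted rim corners from the top-cam pose
a=np.radians(-8.6);c=np.array([.4979,.2605])
R=np.array([[np.cos(a),-np.sin(a)],[np.sin(a),np.cos(a)]])
P=[np.r_[c+R@np.array(q),.016] for q in[(-.0845,.057),(.0845,.057),(-.0845,-.057),(0,.054)]]
print(proj(ci,P))
```

```text
(122, 138) [419.8 335.9  16. ]
(396, 139) [597.9 309.3  16. ]
(148, 309) [401.4 212.1  16. ]
(262, 150) [509.2 315.2  16. ]
(387, 150) [591.4 303.1  16. ]
(138, 151) [427.7 326.4  16. ]
[0.45644585 0.28666411 0.00490046]
[0.54950894 0.27305454 0.00505311]
[0.50398971 0.28884682 0.01519365]
[0.59514194 0.26568479 0.00187044]
[[129.44531348 147.30891952]
 [384.70957676 148.63902307]
 [151.99360664 302.70327033]
 [257.59875429 152.7846444 ]]
```

```bash
python3 -m jog '[{"ax":0.006,"ay":0,"az":0,"tx":0.003,"ty":-0.003,"tz":0.02,"claw":255},{"ax":0,"ay":0,"az":0,"tx":0,"ty":0,"tz":0.03,"claw":255},{"ax":0,"ay":0,"az":0,"tx":0,"ty":0,"tz":0.025,"claw":255},{"ax":0,"ay":0,"az":0,"tx":0,"ty":0,"tz":0,"claw":255}]'; python3 -c "
from h import *
pose();plan([.54,.254,.0295],-8.6)"
```

```text
time_s: 5.5
eef_pos: [0.5352, 0.2447, 0.039]
eef_rot: [[0.988, -0.156, -0.01], [-0.156, -0.988, -0.005], [-0.009, 0.007, -1.0]]
force: [-0.3, 0.5, -2.5]
gripper_width: 0.389
t 5.50 at [535.2 244.7  39. ] yaw -9.0 F [-0.3  0.5 -2.5] w 0.389 q [-0.77  0.99  0.49  1.81 -0.82  0.57  0.1 ]
t 5.50 at [535.2 244.7  39. ] yaw -9.0 tilt [-0.0103 -0.0053] q7 0.10 F [-0.3  0.5 -2.5] w 0.389
rot total [ 0.007  0.009 -0.006] n 1 first-axes shift mm [  3.4 -10.    9.4] final-axes shift [ 3.4 -9.9  9.5]
0 t [0.0034, -0.01, 0.0094] a [0.007, 0.009, -0.006]
```

```bash
python3 -m jog '[{"ax":0.007,"ay":0.009,"az":-0.006,"tx":0.003,"ty":-0.010,"tz":0.003,"claw":255},{"ax":0,"ay":0,"az":0,"tx":0,"ty":0,"tz":0.003,"claw":255},{"ax":0,"ay":0,"az":0,"tx":0,"ty":0,"tz":0,"claw":255}]'; python3 -c "
from h import *
pose();plan([.54,.254,.0295],-8.6)"
```

```text
time_s: 5.88
eef_pos: [0.5409, 0.2537, 0.0337]
eef_rot: [[0.988, -0.152, 0.002], [-0.152, -0.988, 0.001], [0.002, -0.001, -1.0]]
force: [0.4, 0.1, -3.4]
gripper_width: 0.392
t 5.88 at [540.9 253.7  33.7] yaw -8.7 F [ 0.4  0.1 -3.4] w 0.392 q [-0.78  1.    0.48  1.8  -0.84  0.55  0.1 ]
t 5.88 at [540.9 253.7  33.7] yaw -8.7 tilt [0.0021 0.0007] q7 0.10 F [ 0.4  0.1 -3.4] w 0.392
rot total [-0.001 -0.002 -0.002] n 1 first-axes shift mm [-1.  -0.1  4.2] final-axes shift [-1.  -0.1  4.2]
0 t [-0.001, -0.0001, 0.0042] a [-0.001, -0.002, -0.002]
```

```bash
python3 -m jog '[{"ax":0,"ay":-0.002,"az":0,"tx":0,"ty":0,"tz":0.003,"claw":255},{"ax":0,"ay":0,"az":0,"tx":0,"ty":0,"tz":0.0015,"claw":255},{"ax":0,"ay":0,"az":0,"tx":0,"ty":0,"tz":0.001,"claw":255},{"ax":0,"ay":0,"az":0,"tx":0,"ty":0,"tz":0,"claw":255}]'; python3 -c "
from h import *
pose()"
```

```text
time_s: 6.38
eef_pos: [0.5415, 0.254, 0.0289]
eef_rot: [[0.988, -0.151, 0.002], [-0.151, -0.988, 0.002], [0.001, -0.002, -1.0]]
force: [-0.2, -0.1, -3.4]
gripper_width: 0.393
t 6.38 at [541.5 254.   28.9] yaw -8.7 F [-0.2 -0.1 -3.4] w 0.393 q [-0.77  1.01  0.47  1.8  -0.84  0.55  0.1 ]
```

```bash
python3 -m jog '[{"ax":0,"ay":0,"az":0,"tx":0,"ty":0,"tz":0.001,"claw":255},{"ax":0,"ay":0,"az":0,"tx":0,"ty":0,"tz":0.0005,"claw":255}]'; python3 -c "
from h import *
pose()"
```

```text
time_s: 6.62
eef_pos: [0.5416, 0.254, 0.0286]
eef_rot: [[0.988, -0.152, 0.002], [-0.152, -0.988, 0.002], [0.001, -0.003, -1.0]]
force: [-2.2, -0.3, 2.6]
gripper_width: 0.392
t 6.62 at [541.6 254.   28.6] yaw -8.7 F [-2.2 -0.3  2.6] w 0.392 q [-0.77  1.01  0.47  1.8  -0.84  0.55  0.1 ]
```

Contact: the vertical force rose at the predicted height. I'll open gradually and rise.

```bash
python3 -m jog '[{"ax":0,"ay":0,"az":0,"tx":0,"ty":0,"tz":0,"claw":130},{"ax":0,"ay":0,"az":0,"tx":0,"ty":0,"tz":0,"claw":60},{"ax":0,"ay":0,"az":0,"tx":0,"ty":0,"tz":0,"claw":30},{"ax":0,"ay":0,"az":0,"tx":0,"ty":0,"tz":-0.03,"claw":0},{"ax":0,"ay":0,"az":0,"tx":0,"ty":0,"tz":-0.055,"claw":0},{"ax":0,"ay":0,"az":0,"tx":0,"ty":0,"tz":-0.05,"claw":0}]'; python3 -c "
from h import *
pose();look('wrist','w4');plan([.5455,.0607,.19],89)"
```

```text
time_s: 7.38
eef_pos: [0.5398, 0.2531, 0.1632]
eef_rot: [[0.988, -0.152, -0.004], [-0.152, -0.988, -0.001], [-0.004, 0.001, -1.0]]
force: [1.3, 0.4, -0.0]
gripper_width: 1.0
t 7.38 at [539.8 253.1 163.2] yaw -8.7 F [ 1.3  0.4 -0. ] w 1.000 q [-0.87  0.84  0.66  1.74 -0.68  0.81 -0.03]
t 7.42 at [543.6 253.4 169.6] yaw -8.8 tilt [0.0057 0.0027] q7 -0.03 F [ 0.5 -1.3  4. ] w 1.003
rot total [-0.007 -0.002  1.435] n 8 first-axes shift mm [ 31.4 190.1 -20.9] final-axes shift [192.7  -5.3 -20.4]
0 t [0.0039, 0.0238, -0.0026] a [-0.001, -0.0, 0.179]
1 t [0.0081, 0.0227, -0.0026] a [-0.001, -0.0, 0.179]
2 t [0.012, 0.0209, -0.0026] a [-0.001, -0.0, 0.179]
3 t [0.0156, 0.0184, -0.0026] a [-0.001, -0.0, 0.179]
4 t [0.0186, 0.0153, -0.0026] a [-0.001, -0.0, 0.179]
5 t [0.021, 0.0118, -0.0026] a [-0.001, -0.0, 0.179]
6 t [0.0228, 0.0078, -0.0025] a [-0.001, -0.0, 0.179]
7 t [0.0238, 0.0036, -0.0026] a [-0.001, -0.0, 0.179]
```

View pics/w4.png

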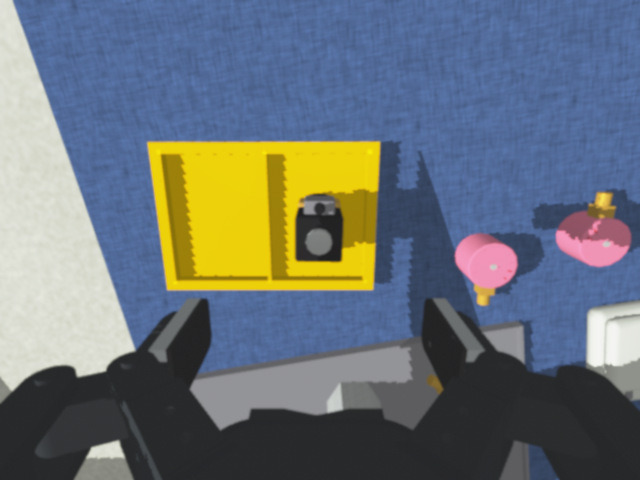

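The valve stands upright in the far compartment, at (319,235). Next I'll go to the nut.

```bash
python3 -m jog '[{"ax":0,"ay":0,"az":0.18,"tx":0.004,"ty":0.024,"tz":-0.003,"claw":0},{"ax":0,"ay":0,"az":0.18,"tx":0.008,"ty":0.023,"tz":-0.003,"claw":0},{"ax":0,"ay":0,"az":0.18,"tx":0.012,"ty":0.021,"tz":0,"claw":0},{"ax":0,"ay":0,"az":0.18,"tx":0.016,"ty":0.018,"tz":0,"claw":0},{"ax":0,"ay":0,"az":0.18,"tx":0.019,"ty":0.015,"tz":0,"claw":0},{"ax":0,"ay":0,"az":0.18,"tx":0.021,"ty":0.012,"tz":0,"claw":0},{"ax":0,"ay":0,"az":0.18,"tx":0.023,"ty":0.008,"tz":0,"claw":0},{"ax":0,"ay":0,"az":0.17,"tx":0.024,"ty":0.004,"tz":0,"claw":0}]'; python3 -c "
from h import *
pose();plan([.5455,.0607,.16],89)"
```

```text
time_s: 8.43
eef_pos: [0.5438, 0.0577, 0.1758]
eef_rot: [[-0.052, -0.999, 0.012], [-0.999, 0.052, 0.007], [-0.008, -0.012, -1.0]]
force: [-0.0, 0.6, 0.6]
gripper_width: 0.998
t 8.43 at [543.8  57.7 175.8] yaw -93.0 F [-0.   0.6  0.6] w 0.998 q [-0.69  0.88  0.96  1.9  -0.96  0.89 -0.85]
t 8.43 at [543.8  57.7 175.8] yaw -93.0 tilt [0.0121 0.0072] q7 -0.85 F [-0.   0.6  0.6] w 0.998
rot total [-0.012  0.008 -0.035] n 1 first-axes shift mm [-3.  -1.3 15.9] final-axes shift [-3.1 -1.6 15.8]
0 t [-0.003, -0.0013, 0.0159] a [-0.012, 0.008, -0.035]
```

```bash
python3 -m jog '[{"ax":-0.012,"ay":0.008,"az":-0.035,"tx":-0.003,"ty":-0.001,"tz":0.005,"claw":0},{"ax":0,"ay":0,"az":0,"tx":0,"ty":0,"tz":0,"claw":0}]'; python3 -c "
from h import *
pose();plan([.5455,.0607,.16],89);look('wrist','w5')"
```

```text
time_s: 8.68
eef_pos: [0.5451, 0.0595, 0.1704]
eef_rot: [[-0.017, -1.0, -0.001], [-1.0, 0.017, -0.001], [0.001, 0.001, -1.0]]
force: [0.6, 0.0, -0.8]
gripper_width: 0.997
t 8.68 at [545.1  59.5 170.4] yaw -91.0 F [ 0.6  0.  -0.8] w 0.997 q [-0.69  0.89  0.96  1.89 -0.94  0.9  -0.84]
t 8.68 at [545.1  59.5 170.4] yaw -91.0 tilt [-0.0008 -0.0014] q7 -0.84 F [ 0.6  0.  -0.8] w 0.997
rot total [ 0.001 -0.001  0.001] n 1 first-axes shift mm [-1.3 -0.4 10.4] final-axes shift [-1.2 -0.4 10.4]
0 t [-0.0013, -0.0004, 0.0104] a [0.001, -0.001, 0.001]
```

View pics/w5.png

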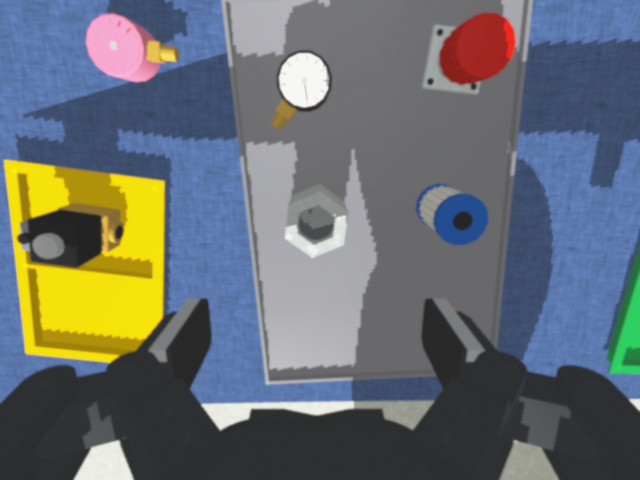

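```bash
python3 -c "
import cv2
a=cv2.imread('pics/w5.png')
cv2.imwrite('pics/w5a.png',cv2.resize(a[175:265,270:360],None,fx=6,fy=6,interpolation=cv2.INTER_CUBIC))"
```

```text
(no output)
```

View pics/w5a.png

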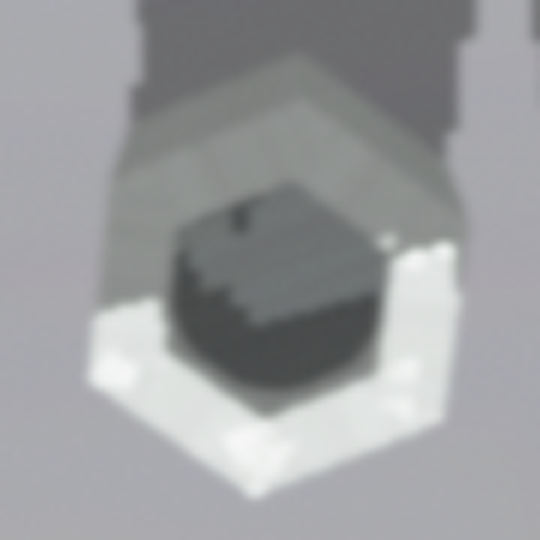

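Run:
```python
from h import *
ci,d=load('w5')
r=np.array([atz(ci,(x+.5)/6-.5+270,(y+.5)/6-.5+175,.045) for x,y in[(310,102),(463,205),(443,420),(258,497),(88,382),(112,185)]])
m=r.mean(0);print(m, np.linalg.norm(r-m,axis=1)); a=np.degrees(np.arctan2(*(r-m)[:,[1,0]].T));print(a, (a%60))
W=world(ci,d);print(W[243,313],W[230,342])
```

```text
[0.54732961 0.06014211 0.045     ] [0.02597475 0.02644621 0.02669089 0.02678076 0.02697254 0.02593023]
[  -9.55313752  -62.58402518 -127.80061942  173.12120566  112.60840385
   53.2224095 ] [50.44686248 57.41597482 52.19938058 53.12120566 52.60840385 53.2224095 ]
[0.53163992 0.06282783 0.04173047] [0.54242598 0.04010072 0.04357919]
```

```bash
python3 -m jog '[{"ax":0,"ay":0,"az":0.1,"tx":0,"ty":-0.002,"tz":0.03,"claw":0},{"ax":0,"ay":0,"az":0,"tx":0,"ty":0,"tz":0.04,"claw":0},{"ax":0,"ay":0,"az":0,"tx":0,"ty":0,"tz":0.03,"claw":0},{"ax":0,"ay":0,"az":0,"tx":0,"ty":0,"tz":0,"claw":0}]'; python3 -c "
from h import *
pose();plan([.547,.0601,.015],83.2)"
```

```text
time_s: 9.22
eef_pos: [0.5487, 0.0626, 0.0687]
eef_rot: [[-0.111, -0.994, 0.003], [-0.994, 0.111, -0.001], [0.0, -0.003, -1.0]]
force: [0.1, -1.5, 0.6]
gripper_width: 0.996
t 9.22 at [548.7  62.6  68.7] yaw -96.4 F [ 0.1 -1.5  0.6] w 0.996 q [-0.54  0.95  0.61  1.93 -0.99  0.59 -0.93]
t 9.22 at [548.7  62.6  68.7] yaw -96.4 tilt [ 0.0031 -0.0006] q7 -0.93 F [ 0.1 -1.5  0.6] w 0.996
rot total [-0.003 -0.     0.008] n 1 first-axes shift mm [ 2.7  1.6 53.7] final-axes shift [ 2.7  1.4 53.7]
0 t [0.0027, 0.0016, 0.0537] a [-0.003, -0.0, 0.008]
```

```bash
python3 -m jog '[{"ax":-0.003,"ay":0,"az":0.008,"tx":0.003,"ty":0.002,"tz":0.025,"claw":0},{"ax":0,"ay":0,"az":0,"tx":0,"ty":0,"tz":0.02,"claw":0},{"ax":0,"ay":0,"az":0,"tx":0,"ty":0,"tz":0,"claw":0}]'; python3 -c "
from h import *
pose();plan([.547,.0601,.015],83.2);look('wrist','w6')"
```

```text
time_s: 9.6
eef_pos: [0.5493, 0.0603, 0.0261]
eef_rot: [[-0.115, -0.993, 0.006], [-0.993, 0.115, -0.001], [0.001, -0.006, -1.0]]
force: [0.5, -0.3, 0.9]
gripper_width: 0.998
t 9.60 at [549.3  60.3  26.1] yaw -96.6 F [ 0.5 -0.3  0.9] w 0.998 q [-0.45  0.98  0.46  1.94 -0.99  0.45 -0.94]
t 9.60 at [549.3  60.3  26.1] yaw -96.6 tilt [ 0.0058 -0.0014] q7 -0.94 F [ 0.5 -0.3  0.9] w 0.998
rot total [-0.006 -0.001  0.003] n 1 first-axes shift mm [ 0.5  2.3 11.1] final-axes shift [ 0.5  2.3 11.1]
0 t [0.0005, 0.0023, 0.0111] a [-0.006, -0.001, 0.003]
```

View pics/w6.png

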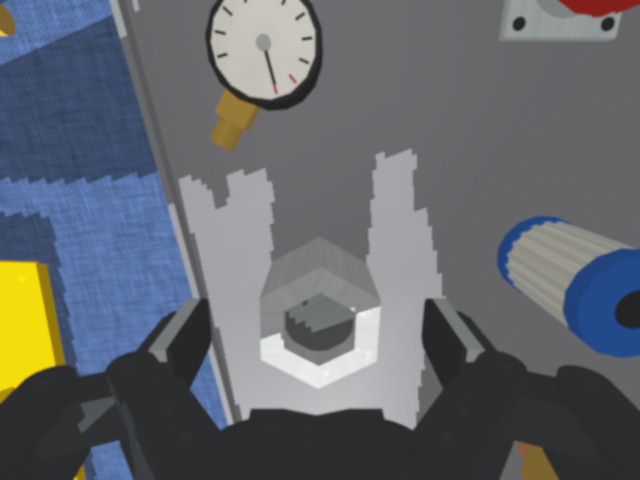

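The nut is centred between the jaws at (320,330), with its flats parallel to the pads. I'll make a final descent and then close.

```bash
python3 -m jog '[{"ax":-0.006,"ay":0,"az":0.003,"tx":0.001,"ty":0.003,"tz":0.010,"claw":0},{"ax":0,"ay":0,"az":0,"tx":0,"ty":0,"tz":0.003,"claw":0},{"ax":0,"ay":0,"az":0,"tx":0,"ty":0,"tz":0,"claw":80},{"ax":0,"ay":0,"az":0,"tx":0,"ty":0,"tz":0,"claw":150},{"ax":0,"ay":0,"az":0,"tx":0,"ty":0,"tz":0,"claw":255},{"ax":0,"ay":0,"az":0,"tx":0,"ty":0,"tz":0,"claw":255},{"ax":0,"ay":0,"az":0,"tx":0,"ty":0,"tz":0,"claw":255}]' 45; python3 -c "
from h import *
pose()"
```

```text
time_s: 10.52
eef_pos: [0.5484, 0.0594, 0.0157]
eef_rot: [[-0.117, -0.993, 0.005], [-0.993, 0.117, -0.002], [0.002, -0.005, -1.0]]
force: [-1.0, -0.4, -0.4]
gripper_width: 0.529
t 10.53 at [548.4  59.4  15.7] yaw -96.7 F [-1.  -0.4 -0.4] w 0.529 q [-0.43  1.    0.42  1.94 -0.99  0.42 -0.94]
```

```bash
python3 -m jog '[{"ax":0,"ay":0,"az":0,"tx":0,"ty":0,"tz":-0.015,"claw":255},{"ax":0,"ay":0,"az":0,"tx":0,"ty":0,"tz":-0.03,"claw":255},{"ax":0,"ay":0,"az":0,"tx":0,"ty":0,"tz":-0.04,"claw":255},{"ax":0,"ay":0,"az":0,"tx":0,"ty":0,"tz":0,"claw":255}]'; python3 -c "
from h import *
pose();plan([.4585,.2668,.105],81.4,smax=.045)"
```

```text
time_s: 11.02
eef_pos: [0.5472, 0.0597, 0.1044]
eef_rot: [[-0.118, -0.993, 0.003], [-0.993, 0.118, -0.002], [0.002, -0.003, -1.0]]
force: [0.2, 0.3, -3.4]
gripper_width: 0.534
t 11.03 at [547.2  59.7 104.4] yaw -96.8 F [ 0.2  0.3 -3.4] w 0.534 q [-0.53  0.88  0.6   1.92 -0.85  0.61 -1.06]
t 11.03 at [547.2  59.7 104.4] yaw -96.8 tilt [ 0.0031 -0.0021] q7 -1.06 F [ 0.2  0.3 -3.4] w 0.534
rot total [-0.003 -0.002  0.032] n 6 first-axes shift mm [-195.2  112.4   -1.3] final-axes shift [-191.5  118.6   -0.6]
0 t [-0.0325, 0.0187, -0.0002] a [-0.001, -0.0, 0.005]
1 t [-0.0324, 0.0189, -0.0002] a [-0.001, -0.0, 0.005]
2 t [-0.0323, 0.0191, -0.0002] a [-0.001, -0.0, 0.005]
3 t [-0.0322, 0.0193, -0.0002] a [-0.001, -0.0, 0.005]
4 t [-0.0321, 0.0194, -0.0001] a [-0.001, -0.0, 0.005]
5 t [-0.032, 0.0196, -0.0001] a [-0.001, -0.0, 0.005]
```

```bash
python3 -m jog '[{"ax":0,"ay":0,"az":0.005,"tx":-0.025,"ty":0.015,"tz":0,"claw":255},{"ax":0,"ay":0,"az":0.005,"tx":-0.033,"ty":0.019,"tz":0,"claw":255},{"ax":0,"ay":0,"az":0.005,"tx":-0.033,"ty":0.020,"tz":0,"claw":255},{"ax":0,"ay":0,"az":0.005,"tx":-0.033,"ty":0.020,"tz":0,"claw":255},{"ax":0,"ay":0,"az":0.005,"tx":-0.033,"ty":0.020,"tz":0,"claw":255},{"ax":0,"ay":0,"az":0.005,"tx":-0.030,"ty":0.019,"tz":0,"claw":255},{"ax":0,"ay":0,"az":0,"tx":0,"ty":0,"tz":0,"claw":255}]'; python3 -c "
from h import *
pose();plan([.4585,.2668,.105],81.4);look('wrist','w7')"
```

```text
time_s: 11.9
eef_pos: [0.4525, 0.2666, 0.0997]
eef_rot: [[-0.148, -0.989, -0.006], [-0.989, 0.148, -0.003], [0.004, 0.005, -1.0]]
force: [0.3, -1.3, -2.3]
gripper_width: 0.533
t 11.90 at [452.5 266.6  99.7] yaw -98.5 F [ 0.3 -1.3 -2.3] w 0.533 q [-0.97  0.87  0.62  1.99 -0.92  0.59 -1.42]
t 11.90 at [452.5 266.6  99.7] yaw -98.5 tilt [-0.0059 -0.0035] q7 -1.42 F [ 0.3 -1.3 -2.3] w 0.533
rot total [ 0.005 -0.004  0.002] n 1 first-axes shift mm [-1.1 -5.9 -5.4] final-axes shift [-1.1 -5.9 -5.3]
0 t [-0.0011, -0.0059, -0.0054] a [0.005, -0.004, 0.002]
```

View pics/w7.png

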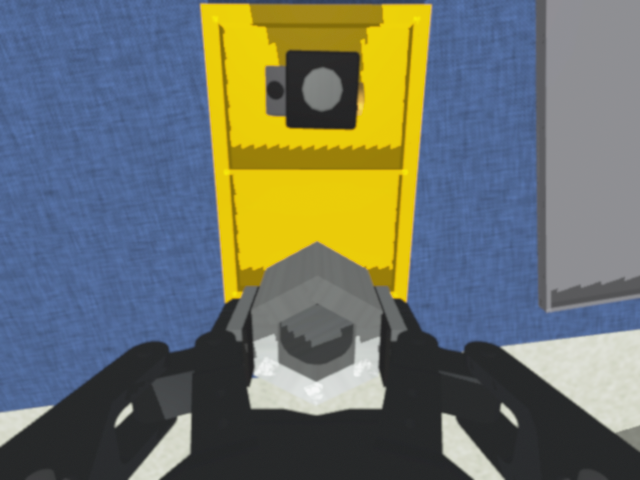

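```bash
python3 -m jog '[{"ax":0.005,"ay":-0.004,"az":0.002,"tx":-0.001,"ty":-0.006,"tz":0.02,"claw":255},{"ax":0,"ay":0,"az":0,"tx":0,"ty":0,"tz":0.025,"claw":255},{"ax":0,"ay":0,"az":0,"tx":0,"ty":0,"tz":0.01,"claw":255},{"ax":0,"ay":0,"az":0,"tx":0,"ty":0,"tz":0,"claw":255}]'; python3 -c "
from h import *
pose();plan([.4585,.2668,.0175],81.4)"
```

```text
time_s: 12.45
eef_pos: [0.4615, 0.2596, 0.0434]
eef_rot: [[-0.158, -0.987, 0.003], [-0.987, 0.158, -0.006], [0.005, -0.004, -1.0]]
force: [-0.6, 0.6, -2.1]
gripper_width: 0.531
t 12.45 at [461.5 259.6  43.4] yaw -99.1 F [-0.6  0.6 -2.1] w 0.531 q [-0.86  0.94  0.45  2.   -0.96  0.43 -1.39]
t 12.45 at [461.5 259.6  43.4] yaw -99.1 tilt [ 0.0027 -0.0055] q7 -1.39 F [-0.6  0.6 -2.1] w 0.531
rot total [-0.003 -0.005 -0.009] n 1 first-axes shift mm [-6.7  4.2 25.9] final-axes shift [-6.6  4.1 25.9]
0 t [-0.0067, 0.0042, 0.0259] a [-0.003, -0.005, -0.009]
```

```bash
python3 -m jog '[{"ax":-0.003,"ay":-0.005,"az":-0.009,"tx":-0.008,"ty":0.004,"tz":0.01,"claw":255},{"ax":0,"ay":0,"az":0,"tx":-0.001,"ty":0,"tz":0.008,"claw":255},{"ax":0,"ay":0,"az":0,"tx":0,"ty":0,"tz":0.003,"claw":255},{"ax":0,"ay":0,"az":0,"tx":0,"ty":0,"tz":0,"claw":255}]'; python3 -c "
from h import *
pose();plan([.4585,.2668,.0175],81.4)"
```

```text
time_s: 12.95
eef_pos: [0.4599, 0.2698, 0.0222]
eef_rot: [[-0.149, -0.989, 0.003], [-0.989, 0.149, 0.001], [-0.001, -0.002, -1.0]]
force: [0.0, 0.2, -2.7]
gripper_width: 0.532
t 12.95 at [459.9 269.8  22.2] yaw -98.6 F [ 0.   0.2 -2.7] w 0.532 q [-0.83  0.96  0.37  1.99 -0.97  0.37 -1.4 ]
t 12.95 at [459.9 269.8  22.2] yaw -98.6 tilt [0.0026 0.0008] q7 -1.40 F [ 0.   0.2 -2.7] w 0.532
rot total [-0.002  0.001  0.001] n 1 first-axes shift mm [3.2 0.9 4.7] final-axes shift [3.2 0.9 4.7]
0 t [0.0032, 0.0009, 0.0047] a [-0.002, 0.001, 0.001]
```

```bash
python3 -m jog '[{"ax":-0.002,"ay":0.001,"az":0,"tx":0.003,"ty":0.001,"tz":0.002,"claw":255},{"ax":0,"ay":0,"az":0,"tx":0,"ty":0,"tz":0.002,"claw":255},{"ax":0,"ay":0,"az":0,"tx":0,"ty":0,"tz":0.001,"claw":255},{"ax":0,"ay":0,"az":0,"tx":0,"ty":0,"tz":0,"claw":255}]'; python3 -c "
from h import *
pose()"
```

```text
time_s: 13.45
eef_pos: [0.4587, 0.2666, 0.0173]
eef_rot: [[-0.149, -0.989, 0.001], [-0.989, 0.149, -0.0], [-0.0, -0.001, -1.0]]
force: [0.2, 0.6, -2.6]
gripper_width: 0.529
t 13.45 at [458.7 266.6  17.3] yaw -98.6 F [ 0.2  0.6 -2.6] w 0.529 q [-0.82  0.97  0.35  2.   -0.97  0.35 -1.39]
```

```bash
python3 -m jog '[{"ax":0,"ay":0,"az":0,"tx":0,"ty":0,"tz":0.001,"claw":255},{"ax":0,"ay":0,"az":0,"tx":0,"ty":0,"tz":0.0005,"claw":255}]'; python3 -c "
from h import *
pose()"
```

```text
time_s: 13.7
eef_pos: [0.4588, 0.2666, 0.0167]
eef_rot: [[-0.149, -0.989, 0.002], [-0.989, 0.149, 0.001], [-0.001, -0.001, -1.0]]
force: [-1.4, 0.8, 6.6]
gripper_width: 0.529
t 13.70 at [458.8 266.6  16.7] yaw -98.6 F [-1.4  0.8  6.6] w 0.529 q [-0.82  0.97  0.35  2.   -0.97  0.35 -1.39]
```

Contact. I'll open part-way so the fingers stay inside the 108 mm, then rise.

```bash
python3 -m jog '[{"ax":0,"ay":0,"az":0,"tx":0,"ty":0,"tz":0,"claw":90},{"ax":0,"ay":0,"az":0,"tx":0,"ty":0,"tz":0,"claw":70},{"ax":0,"ay":0,"az":0,"tx":0,"ty":0,"tz":0,"claw":70},{"ax":0,"ay":0,"az":0,"tx":0,"ty":0,"tz":-0.02,"claw":70},{"ax":0,"ay":0,"az":0,"tx":0,"ty":0,"tz":-0.05,"claw":40},{"ax":0,"ay":0,"az":0,"tx":0,"ty":0,"tz":-0.055,"claw":0},{"ax":0,"ay":0,"az":0,"tx":0,"ty":0,"tz":-0.02,"claw":0}]'; python3 -c "
from h import *
pose();look('wrist','w8');plan([.45,-.0,.2],-60)"
```

```text
time_s: 14.58
eef_pos: [0.4584, 0.2661, 0.1642]
eef_rot: [[-0.15, -0.989, -0.001], [-0.989, 0.15, -0.001], [0.001, 0.001, -1.0]]
force: [0.0, -0.3, -0.1]
gripper_width: 0.997
t 14.57 at [458.4 266.1 164.2] yaw -98.6 F [ 0.  -0.3 -0.1] w 0.997 q [-0.99  0.77  0.66  1.94 -0.74  0.69 -1.59]
t 14.62 at [459.1 266.5 165.4] yaw -98.6 tilt [0.0009 0.0002] q7 -1.59 F [-0.1 -0.4  0.8] w 0.999
rot total [-0.001  0.    -0.674] n 5 first-axes shift mm [264.8 -31.1 -34.7] final-axes shift [226.2 141.1 -34.6]
0 t [0.053, -0.0062, -0.0069] a [-0.0, 0.0, -0.135]
1 t [0.0533, 0.001, -0.0069] a [-0.0, 0.0, -0.135]
2 t [0.0527, 0.0081, -0.0069] a [-0.0, 0.0, -0.135]
3 t [0.0511, 0.0151, -0.0069] a [-0.0, 0.0, -0.135]
4 t [0.0486, 0.0219, -0.0069] a [-0.0, 0.0, -0.135]
```

View pics/w8.png

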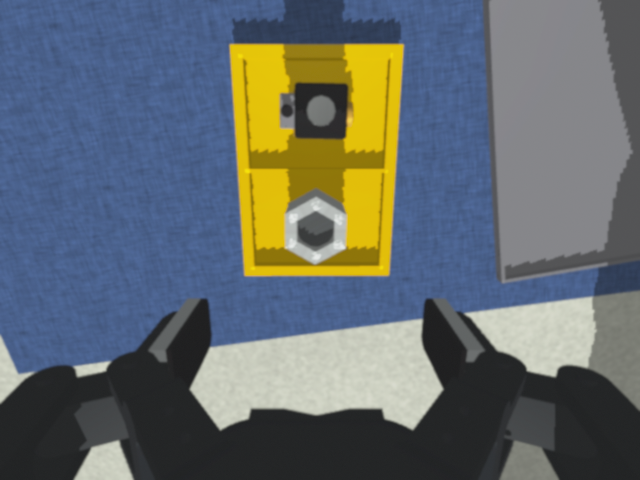

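Both yellow-tray parts are set: the valve at (320,110) and the nut at (316,228). Next I'll work out the nipple from the earlier crop.

Run:
```python
from h import *
ci,d=load('w1')
r=np.array([atz(ci,(x+.5)/5-.5+300,(y+.5)/5-.5+285,.043) for x,y in[(168,150),(327,152),(353,248),(285,345),(160,342),(107,238)]])
m=r.mean(0);print(m, np.linalg.norm(r-m,axis=1)); a=np.degrees(np.arctan2(*(r-m)[:,[1,0]].T));print(a, (a%60))
print(atz(ci,(236+.5)/5-.5+300,(296+.5)/5-.5+285,.057))
plan([.47,-.055,.18],-72)
```

```text
[ 0.4422273  -0.05469734  0.043     ] [0.0223675  0.02447052 0.02110279 0.02219321 0.02312783 0.02231488]
[ 107.45070243   35.55412315  -14.72068369  -78.15869161 -137.42492353
  161.27512972] [47.45070243 35.55412315 45.27931631 41.84130839 42.57507647 41.27512972]
[ 0.44144989 -0.05520956  0.057     ]
t 14.62 at [459.1 266.5 165.4] yaw -98.6 tilt [0.0009 0.0002] q7 -1.59 F [-0.1 -0.4  0.8] w 0.999
rot total [-0.001  0.    -0.465] n 6 first-axes shift mm [316.2 -59.1 -14.7] final-axes shift [309.1  89.  -14.6]
0 t [0.0527, -0.0098, -0.0024] a [-0.0, 0.0, -0.078]
1 t [0.0533, -0.0057, -0.0024] a [-0.0, 0.0, -0.078]
2 t [0.0536, -0.0016, -0.0024] a [-0.0, 0.0, -0.078]
3 t [0.0535, 0.0026, -0.0024] a [-0.0, 0.0, -0.078]
4 t [0.0532, 0.0067, -0.0024] a [-0.0, 0.0, -0.078]
5 t [0.0525, 0.0108, -0.0024] a [-0.0, 0.0, -0.078]
```

```bash
python3 -m jog '[{"ax":0,"ay":0,"az":0.025,"tx":0.045,"ty":-0.004,"tz":0,"claw":0},{"ax":0,"ay":0,"az":0.025,"tx":0.053,"ty":-0.005,"tz":0,"claw":0},{"ax":0,"ay":0,"az":0.025,"tx":0.053,"ty":-0.006,"tz":0,"claw":0},{"ax":0,"ay":0,"az":0.025,"tx":0.053,"ty":-0.007,"tz":0,"claw":0},{"ax":0,"ay":0,"az":0.025,"tx":0.053,"ty":-0.008,"tz":0,"claw":0},{"ax":0,"ay":0,"az":0.02,"tx":0.053,"ty":-0.009,"tz":0,"claw":0},{"ax":0,"ay":0,"az":0,"tx":0,"ty":0,"tz":0,"claw":0}]'; python3 -c "
from h import *
pose();plan([.4418,-.055,.17],73,n=1)"
```

```text
time_s: 15.5
eef_pos: [0.432, -0.0526, 0.1626]
eef_rot: [[-0.291, -0.957, 0.004], [-0.957, 0.291, -0.001], [0.0, -0.004, -1.0]]
force: [-0.7, 0.1, 0.5]
gripper_width: 1.001
t 15.50 at [432.  -52.6 162.6] yaw -106.9 F [-0.7  0.1  0.5] w 1.001 q [-0.31  0.65  0.54  2.21 -0.76  0.46 -1.04]
t 15.50 at [432.  -52.6 162.6] yaw -106.9 tilt [ 0.004  -0.0013] q7 -1.04 F [-0.7  0.1  0.5] w 1.001
rot total [-0.004 -0.     0.001] n 1 first-axes shift mm [ -0.6 -10.1  -7.3] final-axes shift [ -0.6 -10.   -7.4]
0 t [-0.0006, -0.0101, -0.0073] a [-0.004, -0.0, 0.001]
```

```bash
python3 -m jog '[{"ax":-0.004,"ay":0,"az":0,"tx":0,"ty":-0.010,"tz":0,"claw":0},{"ax":0,"ay":0,"az":0,"tx":0,"ty":0,"tz":0,"claw":0}]'; python3 -c "
from h import *
pose();a=look('wrist','w9')[1][:,:,::-1];cv2.imwrite('pics/w9a.png',cv2.resize(a[175:275,260:380],None,fx=6,fy=6,interpolation=cv2.INTER_CUBIC))"
```

```text
time_s: 15.75
eef_pos: [0.4425, -0.054, 0.162]
eef_rot: [[-0.289, -0.957, -0.001], [-0.957, 0.289, 0.001], [-0.001, 0.001, -1.0]]
force: [0.6, -0.1, 0.4]
gripper_width: 1.004
t 15.75 at [442.5 -54.  162. ] yaw -106.8 F [ 0.6 -0.1  0.4] w 1.004 q [-0.32  0.66  0.55  2.18 -0.75  0.49 -1.05]
```

View pics/w9.png

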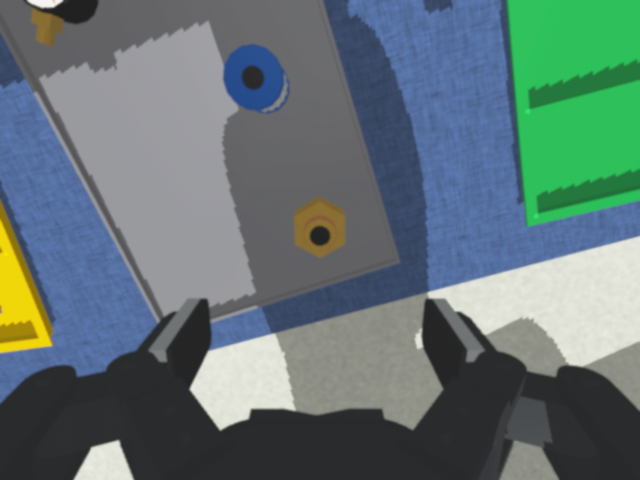

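View pics/w9a.png

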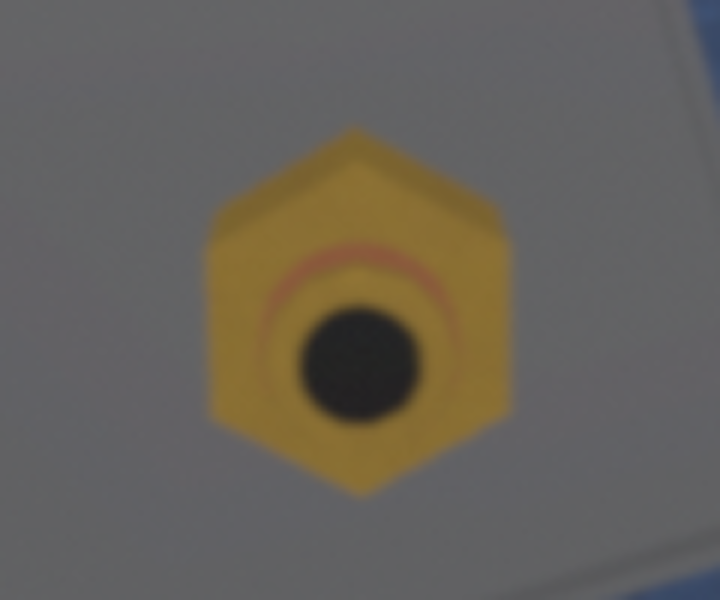

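The nipple (320,230) has its flats parallel to the jaws.

```bash
python3 - <<'E'
from h import *
ci,d=load('w9')
r=np.array([atz(ci,(x+.5)/6-.5+260,(y+.5)/6-.5+175,.043) for x,y in[(358,160),(510,238),(512,410),(362,497),(210,420),(207,243)]])
m=r.mean(0);print(m, np.linalg.norm(r-m,axis=1)); a=np.degrees(np.arctan2(*(r-m)[:,[1,0]].T));print(a%60)
print(atz(ci,(361+.5)/6-.5+260,(365+.5)/6-.5+175,.057))
plan([m[0],m[1],.1],73,n=1)
E
python3 -m jog '[{"ax":0,"ay":0,"az":0,"tx":0,"ty":0,"tz":0.025,"claw":0},{"ax":0,"ay":0,"az":0,"tx":0,"ty":0,"tz":0.025,"claw":0},{"ax":0,"ay":0,"az":0,"tx":0,"ty":0,"tz":0.01,"claw":0},{"ax":0,"ay":0,"az":0,"tx":0,"ty":0,"tz":0,"claw":0}]'; python3 -c "
from h import *
pose();plan([.442,-.055,.02],73,n=1)"
```

```text
[ 0.44190073 -0.05557808  0.043     ] [0.02164851 0.0220301  0.02202894 0.02228201 0.0224107  0.02203993]
[43.91372571 45.68358305 44.58506531 44.05472565 45.16758134 42.60833325]
[ 0.44151109 -0.05547693  0.057     ]
t 15.80 at [441.7 -53.4 161.9] yaw -106.8 tilt [-0.0021  0.0019] q7 -1.05 F [ 0.  -0.3  0.3] w 0.998
rot total [0.003 0.001 0.004] n 1 first-axes shift mm [ 2.1 -1.  61.9] final-axes shift [ 2.  -0.9 61.9]
0 t [0.0021, -0.001, 0.0619] a [0.003, 0.001, 0.004]
time_s: 16.3
eef_pos: [0.4426, -0.0473, 0.0996]
eef_rot: [[-0.277, -0.961, -0.002], [-0.961, 0.277, 0.004], [-0.003, 0.003, -1.0]]
force: [0.2, -0.4, 0.3]
gripper_width: 1.004
t 16.30 at [442.6 -47.3  99.6] yaw -106.1 F [ 0.2 -0.4  0.3] w 1.004 q [-0.2   0.76  0.34  2.22 -0.89  0.31 -0.93]
t 16.30 at [442.6 -47.3  99.6] yaw -106.1 tilt [-0.0024  0.0037] q7 -0.93 F [ 0.2 -0.4  0.3] w 1.004
rot total [0.003 0.003 0.016] n 1 first-axes shift mm [ 7.8 -1.8 79.6] final-axes shift [ 7.5 -1.7 79.6]
0 t [0.0078, -0.0018, 0.0796] a [0.003, 0.003, 0.016]
```

```bash
python3 -m jog '[{"ax":0.003,"ay":0.003,"az":0,"tx":0.008,"ty":-0.002,"tz":0.015,"claw":0},{"ax":0,"ay":0,"az":0,"tx":0.002,"ty":0,"tz":0.02,"claw":0},{"ax":0,"ay":0,"az":0,"tx":0.002,"ty":0,"tz":0.015,"claw":0},{"ax":0,"ay":0,"az":0,"tx":0,"ty":0,"tz":0,"claw":0}]'; python3 -c "
from h import *
pose();plan([.442,-.0555,.02],74,n=1)"
```

```text
time_s: 16.8
eef_pos: [0.4431, -0.0565, 0.0498]
eef_rot: [[-0.27, -0.963, 0.003], [-0.963, 0.27, -0.0], [-0.001, -0.003, -1.0]]
force: [0.0, 0.3, 0.1]
gripper_width: 1.001
t 16.80 at [443.1 -56.5  49.8] yaw -105.7 F [0.  0.3 0.1] w 1.001 q [-0.05  0.84  0.13  2.23 -0.94  0.12 -0.88]
t 16.80 at [443.1 -56.5  49.8] yaw -105.7 tilt [ 0.0028 -0.0002] q7 -0.88 F [0.  0.3 0.1] w 1.001
rot total [-0.003  0.001  0.005] n 1 first-axes shift mm [-0.6  1.4 29.8] final-axes shift [-0.6  1.4 29.8]
0 t [-0.0006, 0.0014, 0.0298] a [-0.003, 0.001, 0.005]
```

```bash
python3 -m jog '[{"ax":-0.07,"ay":0,"az":0,"tx":0,"ty":0.001,"tz":0,"claw":0},{"ax":-0.07,"ay":0,"az":0,"tx":0,"ty":0,"tz":0,"claw":0},{"ax":0,"ay":0,"az":0,"tx":0,"ty":0,"tz":0,"claw":0}]'; python3 -c "
from h import *
pose();plan([.442,-.0555,.02],74,n=1)"
```

```text
time_s: 17.18
eef_pos: [0.4427, -0.054, 0.0523]
eef_rot: [[-0.267, -0.954, -0.134], [-0.964, 0.264, 0.039], [-0.002, 0.139, -0.99]]
force: [-0.4, 0.1, -0.9]
gripper_width: 1.0
t 17.18 at [442.7 -54.   52.3] yaw -105.5 F [-0.4  0.1 -0.9] w 1.000 q [-0.19  0.9   0.39  2.11 -0.83  0.46 -0.95]
t 17.18 at [442.7 -54.   52.3] yaw -105.5 tilt [-0.1337  0.0389] q7 -0.95 F [-0.4  0.1 -0.9] w 1.000
rot total [0.14  0.001 0.009] n 1 first-axes shift mm [ 1.7 -4.2 32. ] final-axes shift [ 1.7  0.3 32.3]
0 t [0.0017, -0.0042, 0.032] a [0.14, 0.001, 0.009]
```

```bash
python3 -m jog '[{"ax":0,"ay":0,"az":0,"tx":0.002,"ty":-0.001,"tz":0.015,"claw":0},{"ax":0,"ay":0,"az":0,"tx":0.001,"ty":-0.001,"tz":0.012,"claw":0},{"ax":0,"ay":0,"az":0,"tx":0,"ty":0,"tz":0.005,"claw":0},{"ax":0,"ay":0,"az":0,"tx":0,"ty":0,"tz":0,"claw":0}]'; python3 -c "
from h import *
pose();plan([.4395,-.0548,.016],74,n=1)
look('wrist','w10')"
```

```text
time_s: 17.68
eef_pos: [0.4389, -0.0547, 0.0211]
eef_rot: [[-0.265, -0.955, -0.13], [-0.964, 0.262, 0.039], [-0.003, 0.136, -0.991]]
force: [-0.7, 0.2, 0.6]
gripper_width: 1.001
t 17.68 at [438.9 -54.7  21.1] yaw -105.4 F [-0.7  0.2  0.6] w 1.001 q [-0.14  0.94  0.31  2.12 -0.88  0.36 -0.91]
t 17.68 at [438.9 -54.7  21.1] yaw -105.4 tilt [-0.1303  0.0387] q7 -0.91 F [-0.7  0.2  0.6] w 1.001
rot total [0.136 0.002 0.011] n 1 first-axes shift mm [-0.1 -1.2  5. ] final-axes shift [-0.1 -0.6  5.1]
0 t [-0.0001, -0.0012, 0.005] a [0.136, 0.002, 0.011]
```

View pics/w10.png

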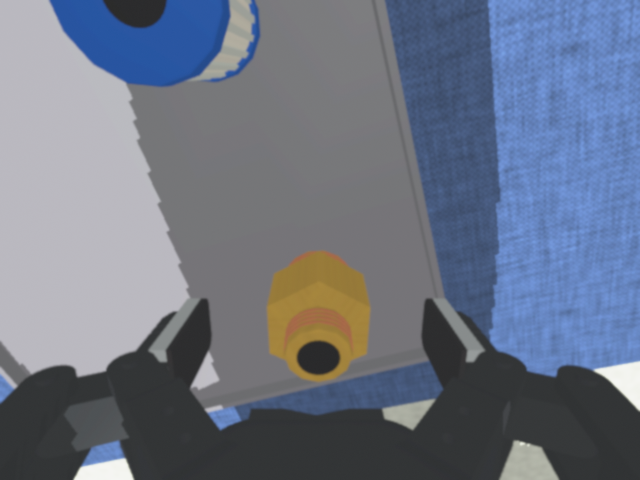

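The nipple is centred at (318,330). I'll go down 5 mm and close.

```bash
python3 -m jog '[{"ax":0,"ay":0.002,"az":0.005,"tx":0,"ty":-0.001,"tz":0.004,"claw":0},{"ax":0,"ay":0,"az":0,"tx":0,"ty":0,"tz":0.001,"claw":60},{"ax":0,"ay":0,"az":0,"tx":0,"ty":0,"tz":0,"claw":120},{"ax":0,"ay":0,"az":0,"tx":0,"ty":0,"tz":0,"claw":180},{"ax":0,"ay":0,"az":0,"tx":0,"ty":0,"tz":0,"claw":255},{"ax":0,"ay":0,"az":0,"tx":0,"ty":0,"tz":0,"claw":255},{"ax":0,"ay":0,"az":0,"tx":0,"ty":0,"tz":0,"claw":255}]' 45; python3 -c "
from h import *
pose()"
```

```text
time_s: 18.6
eef_pos: [0.4399, -0.0551, 0.0166]
eef_rot: [[-0.27, -0.954, -0.129], [-0.963, 0.268, 0.036], [0.0, 0.134, -0.991]]
force: [-0.2, 0.1, -0.4]
gripper_width: 0.439
t 18.60 at [439.9 -55.1  16.6] yaw -105.7 F [-0.2  0.1 -0.4] w 0.439 q [-0.13  0.95  0.3   2.12 -0.89  0.35 -0.91]
```

Gripped (37 mm). I'll lift and take it to the green tray's near compartment, keeping the same tilt about the jaw axis so it stays upright.

```bash
cat >> h.py <<'E'
def plan2(p,Rg,yawrel,n=None,smax=.045):
    """keep grasp attitude Rg, turned yawrel deg about world z"""
    o=get_obs();P=np.array(o["eef_pos"]);R=np.array(o["eef_rot"])
    T=Rn.from_euler('z',yawrel,degrees=True).as_matrix()@Rn.from_matrix(Rg).as_matrix()
    rv=Rn.from_matrix(R.T@T).as_rotvec();D=np.array(p)-P
    n=n or int(max(np.ceil(np.linalg.norm(D)/smax),np.ceil(np.abs(rv).max()/.18),1))
    print("rot total",np.round(rv,3),"n",n,"shift",np.round(R.T@D*1000,1))
    for i in range(n):
        Ri=R@Rn.from_rotvec(rv*i/n).as_matrix();print(i,"t",np.round(Ri.T@D/n,4).tolist(),"a",np.round(rv/n,3).tolist())
E
python3 -m jog '[{"ax":0,"ay":0,"az":0,"tx":0,"ty":-0.002,"tz":-0.015,"claw":255},{"ax":0,"ay":0,"az":0,"tx":0,"ty":-0.002,"tz":-0.03,"claw":255},{"ax":0,"ay":0,"az":0,"tx":0,"ty":-0.004,"tz":-0.035,"claw":255},{"ax":0,"ay":0,"az":0,"tx":0,"ty":0,"tz":0,"claw":255}]'; python3 -c "
from h import *
pose();np.save('Rg.npy',[[-0.27,-0.954,-0.129],[-0.963,0.268,0.036],[0.0,0.134,-0.991]])
plan2([.432,-.2827,.1],np.load('Rg.npy'),13.4)"
```

```text
time_s: 19.1
eef_pos: [0.4577, -0.06, 0.0959]
eef_rot: [[-0.27, -0.954, -0.132], [-0.963, 0.268, 0.036], [0.0, 0.137, -0.991]]
force: [-0.0, 0.7, -3.0]
gripper_width: 0.433
t 19.10 at [457.7 -60.   95.9] yaw -105.7 F [-0.   0.7 -3. ] w 0.433 q [-0.24  0.84  0.51  2.05 -0.75  0.59 -1.03]
rot total [ 0.003  0.031 -0.232] n 5 shift [221.4 -34.5  -8.8]
0 t [0.0443, -0.0069, -0.0018] a [0.001, 0.006, -0.046]
1 t [0.0446, -0.0048, -0.0015] a [0.001, 0.006, -0.046]
2 t [0.0447, -0.0028, -0.0012] a [0.001, 0.006, -0.046]
3 t [0.0448, -0.0007, -0.0009] a [0.001, 0.006, -0.046]
4 t [0.0448, 0.0014, -0.0006] a [0.001, 0.006, -0.046]
```

```bash
python3 -m jog '[{"ax":0.001,"ay":0.006,"az":-0.046,"tx":0.035,"ty":-0.006,"tz":-0.002,"claw":255},{"ax":0.001,"ay":0.006,"az":-0.046,"tx":0.045,"ty":-0.005,"tz":-0.002,"claw":255},{"ax":0.001,"ay":0.006,"az":-0.046,"tx":0.045,"ty":-0.003,"tz":-0.001,"claw":255},{"ax":0.001,"ay":0.006,"az":-0.046,"tx":0.045,"ty":-0.001,"tz":-0.001,"claw":255},{"ax":0.001,"ay":0.006,"az":-0.046,"tx":0.042,"ty":0.001,"tz":-0.001,"claw":255},{"ax":0,"ay":0,"az":0,"tx":0.008,"ty":0,"tz":0,"claw":255},{"ax":0,"ay":0,"az":0,"tx":0,"ty":0,"tz":0,"claw":255}]'; python3 -c "
from h import *
pose();
plan2([.432,-.2827,.1],np.load('Rg.npy'),13.4);look('wrist','w11')"
```

```text
time_s: 19.98
eef_pos: [0.431, -0.2796, 0.0925]
eef_rot: [[-0.029, -0.99, -0.141], [-1.0, 0.027, 0.015], [-0.011, 0.142, -0.99]]
force: [-0.3, 0.8, -2.4]
gripper_width: 0.433
t 19.98 at [ 431.  -279.6   92.5] yaw -91.6 F [-0.3  0.8 -2.4] w 0.433 q [ 0.19  0.87  0.47  1.91 -0.53  0.62 -0.61]
rot total [0.008 0.01  0.013] n 1 shift [ 3.  -0.1 -7.6]
0 t [0.003, -0.0001, -0.0076] a [0.008, 0.01, 0.013]
```

View pics/w11.png

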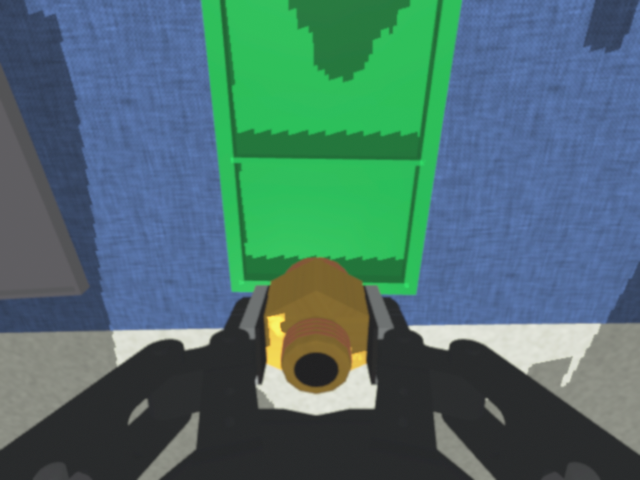

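The divider's ends show at (233,159) and (423,162), and the near rim's outer corners at (231,292) and (416,294).

Run:
```python
from h import *
ci,d=load('w11')
for u,v in[(233,159),(423,162),(231,292),(416,294)]:print((u,v),np.round(atz(ci,u,v,.016)*1000,1))
```

```text
(233, 159) [ 478.3 -231.2   16. ]
(423, 162) [ 473.6 -340.5   16. ]
(231, 292) [ 387.5 -218.4   16. ]
(416, 294) [ 383.2 -344.4   16. ]
```

```bash
python3 -m jog '[{"ax":0.008,"ay":0.01,"az":0.013,"tx":0.004,"ty":-0.003,"tz":0.02,"claw":255},{"ax":0,"ay":0,"az":0,"tx":0,"ty":-0.004,"tz":0.025,"claw":255},{"ax":0,"ay":0,"az":0,"tx":0,"ty":-0.001,"tz":0.01,"claw":255},{"ax":0,"ay":0,"az":0,"tx":0,"ty":0,"tz":0,"claw":255}]'; python3 -c "
from h import *
pose();plan2([.4325,-.2835,.0185],np.load('Rg.npy'),13.4,n=1)"
```

```text
time_s: 20.52
eef_pos: [0.4326, -0.2759, 0.0345]
eef_rot: [[-0.033, -0.99, -0.135], [-0.999, 0.032, 0.01], [-0.005, 0.135, -0.991]]
force: [-0.1, 1.2, -1.8]
gripper_width: 0.438
t 20.52 at [ 432.6 -275.9   34.5] yaw -91.9 F [-0.1  1.2 -1.8] w 0.438 q [ 0.22  0.96  0.39  1.93 -0.59  0.49 -0.58]
rot total [0.001 0.005 0.008] n 1 shift [ 7.7 -2.3 15.8]
0 t [0.0077, -0.0023, 0.0158] a [0.001, 0.005, 0.008]
```

```bash
python3 -m jog '[{"ax":0.001,"ay":0.005,"az":0.006,"tx":0.008,"ty":-0.001,"tz":0.006,"claw":255},{"ax":0,"ay":0,"az":0,"tx":0,"ty":-0.001,"tz":0.006,"claw":255},{"ax":0,"ay":0,"az":0,"tx":0,"ty":0,"tz":0.002,"claw":255},{"ax":0,"ay":0,"az":0,"tx":0,"ty":0,"tz":0,"claw":255}]'; python3 -c "
from h import *
pose();plan2([.4325,-.2835,.0176],np.load('Rg.npy'),13.4,n=1)"
```

```text
time_s: 21.02
eef_pos: [0.4334, -0.2847, 0.0209]
eef_rot: [[-0.038, -0.991, -0.132], [-0.999, 0.038, 0.003], [0.002, 0.132, -0.991]]
force: [-0.2, 0.2, -1.9]
gripper_width: 0.434
t 21.02 at [ 433.4 -284.7   20.9] yaw -92.2 F [-0.2  0.2 -1.9] w 0.434 q [ 0.24  0.98  0.38  1.92 -0.6   0.47 -0.57]
rot total [-0.002 -0.002  0.002] n 1 shift [-1.2  0.5  3.4]
0 t [-0.0012, 0.0005, 0.0034] a [-0.002, -0.002, 0.002]
```

```bash
python3 -m jog '[{"ax":-0.002,"ay":-0.002,"az":0.002,"tx":-0.001,"ty":0,"tz":0.0015,"claw":255},{"ax":0,"ay":0,"az":0,"tx":0,"ty":0,"tz":0.001,"claw":255},{"ax":0,"ay":0,"az":0,"tx":0,"ty":0,"tz":0.0005,"claw":255},{"ax":0,"ay":0,"az":0,"tx":0,"ty":0,"tz":0.0005,"claw":255}]'; python3 -c "
from h import *
pose();plan2([.4325,-.2835,.0176],np.load('Rg.npy'),13.4,n=1)"
```

```text
time_s: 21.52
eef_pos: [0.4332, -0.2837, 0.0176]
eef_rot: [[-0.04, -0.99, -0.133], [-0.999, 0.04, 0.005], [0.0, 0.134, -0.991]]
force: [-0.1, -0.1, -1.8]
gripper_width: 0.438
t 21.52 at [ 433.2 -283.7   17.6] yaw -92.3 F [-0.1 -0.1 -1.8] w 0.438 q [ 0.24  0.99  0.38  1.92 -0.6   0.47 -0.57]
rot total [-0.    -0.    -0.001] n 1 shift [-0.2  0.7  0.1]
0 t [-0.0002, 0.0007, 0.0001] a [-0.0, -0.0, -0.001]
```

```bash
python3 -m jog '[{"ax":0,"ay":0,"az":0,"tx":0,"ty":0,"tz":0.0007,"claw":255},{"ax":0,"ay":0,"az":0,"tx":0,"ty":0,"tz":0.0005,"claw":255}]'; python3 -c "
from h import *
pose()"
```

```text
time_s: 21.78
eef_pos: [0.4332, -0.2837, 0.0176]
eef_rot: [[-0.041, -0.99, -0.133], [-0.999, 0.04, 0.005], [0.0, 0.133, -0.991]]
force: [-0.3, 0.8, 3.9]
gripper_width: 0.44
t 21.77 at [ 433.2 -283.7   17.6] yaw -92.3 F [-0.3  0.8  3.9] w 0.440 q [ 0.24  0.99  0.38  1.92 -0.6   0.46 -0.57]
```

Contact. I'll release, back out along the tool axis and level the tool.

```bash
python3 -m jog '[{"ax":0,"ay":0,"az":0,"tx":0,"ty":0,"tz":0,"claw":110},{"ax":0,"ay":0,"az":0,"tx":0,"ty":0,"tz":0,"claw":80},{"ax":0,"ay":0,"az":0,"tx":0,"ty":0,"tz":0,"claw":70},{"ax":0,"ay":0,"az":0,"tx":0,"ty":0.002,"tz":-0.02,"claw":70},{"ax":0,"ay":0,"az":0,"tx":0,"ty":0.004,"tz":-0.05,"claw":40},{"ax":0.05,"ay":0,"az":0,"tx":0,"ty":0,"tz":-0.055,"claw":0},{"ax":0.08,"ay":0,"az":0,"tx":0,"ty":0,"tz":-0.02,"claw":0}]'; python3 -c "
from h import *
pose();look('wrist','w12');plan([.664,-.049,.19],-7)"
```

```text
time_s: 22.65
eef_pos: [0.4468, -0.2839, 0.1636]
eef_rot: [[-0.038, -0.999, -0.003], [-0.999, 0.038, 0.0], [0.0, 0.003, -1.0]]
force: [0.2, 0.2, 0.8]
gripper_width: 1.0
t 22.65 at [ 446.8 -283.9  163.6] yaw -92.2 F [0.2 0.2 0.8] w 1.000 q [ 0.2   0.72  0.48  1.94 -0.55  0.62 -0.58]
t 22.70 at [ 444.2 -284.7  165.4] yaw -92.4 tilt [-0.001   0.0001] q7 -0.58 F [-2.1  0.2  2. ] w 0.997
rot total [ 1.000e-03  1.000e-03 -1.491e+00] n 9 first-axes shift mm [-244.8 -209.6  -24.8] final-axes shift [ 189.4 -260.7  -24.6]
0 t [-0.0272, -0.0233, -0.0028] a [0.0, 0.0, -0.166]
1 t [-0.023, -0.0275, -0.0028] a [0.0, 0.0, -0.166]
2 t [-0.0181, -0.0309, -0.0028] a [0.0, 0.0, -0.166]
3 t [-0.0128, -0.0334, -0.0028] a [0.0, 0.0, -0.166]
4 t [-0.0071, -0.0351, -0.0028] a [0.0, 0.0, -0.166]
5 t [-0.0012, -0.0358, -0.0028] a [0.0, 0.0, -0.166]
6 t [0.0047, -0.0355, -0.0028] a [0.0, 0.0, -0.166]
7 t [0.0105, -0.0342, -0.0027] a [0.0, 0.0, -0.166]
8 t [0.016, -0.032, -0.0027] a [0.0, 0.0, -0.166]
```

View pics/w12.png

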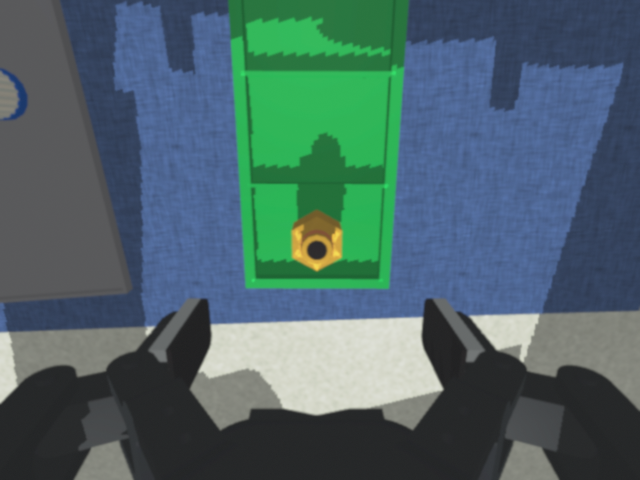

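The nipple stands upright in the near compartment at (316,240). Next is the connector, approached with the jaws at yaw −97 along its flange.

```bash
python3 -c "
from h import *
plan([.664,-.049,.17],83)"
```

```text
t 22.70 at [ 444.2 -284.7  165.4] yaw -92.4 tilt [-0.001   0.0001] q7 -0.58 F [-2.1  0.2  2. ] w 0.997
rot total [0.001 0.    0.08 ] n 6 first-axes shift mm [-244.8 -209.7   -4.8] final-axes shift [-260.7 -189.4   -4.6]
0 t [-0.0408, -0.0349, -0.0008] a [0.0, 0.0, 0.013]
1 t [-0.0413, -0.0344, -0.0008] a [0.0, 0.0, 0.013]
2 t [-0.0417, -0.0338, -0.0008] a [0.0, 0.0, 0.013]
3 t [-0.0422, -0.0333, -0.0008] a [0.0, 0.0, 0.013]
4 t [-0.0426, -0.0327, -0.0008] a [0.0, 0.0, 0.013]
5 t [-0.043, -0.0321, -0.0008] a [0.0, 0.0, 0.013]
```

```bash
python3 -m jog '[{"ax":0,"ay":0,"az":0.013,"tx":-0.041,"ty":-0.035,"tz":-0.001,"claw":0},{"ax":0,"ay":0,"az":0.013,"tx":-0.041,"ty":-0.034,"tz":-0.001,"claw":0},{"ax":0,"ay":0,"az":0.013,"tx":-0.042,"ty":-0.034,"tz":-0.001,"claw":0},{"ax":0,"ay":0,"az":0.013,"tx":-0.042,"ty":-0.033,"tz":-0.001,"claw":0},{"ax":0,"ay":0,"az":0.013,"tx":-0.043,"ty":-0.033,"tz":0,"claw":0},{"ax":0,"ay":0,"az":0.013,"tx":-0.043,"ty":-0.032,"tz":0,"claw":0},{"ax":0,"ay":0,"az":0,"tx":0,"ty":0,"tz":0,"claw":0}]'; python3 -c "
from h import *
pose();plan([.664,-.049,.17],83);a=look('wrist','w13')"
```

```text
time_s: 23.58
eef_pos: [0.6687, -0.0429, 0.1645]
eef_rot: [[-0.128, -0.992, -0.009], [-0.992, 0.128, -0.001], [0.003, 0.009, -1.0]]
force: [-0.7, -1.0, -0.1]
gripper_width: 0.998
t 23.57 at [668.7 -42.9 164.5] yaw -97.4 F [-0.7 -1.  -0.1] w 0.998 q [-0.3   0.91  0.62  1.49 -0.6   0.94 -1.2 ]
t 23.57 at [668.7 -42.9 164.5] yaw -97.4 tilt [-0.0094 -0.0014] q7 -1.20 F [-0.7 -1.  -0.1] w 0.998
rot total [ 0.009 -0.003 -0.007] n 1 first-axes shift mm [ 6.7  3.9 -5.5] final-axes shift [ 6.7  3.9 -5.5]
0 t [0.0067, 0.0039, -0.0055] a [0.009, -0.003, -0.007]
```

View pics/w13.png

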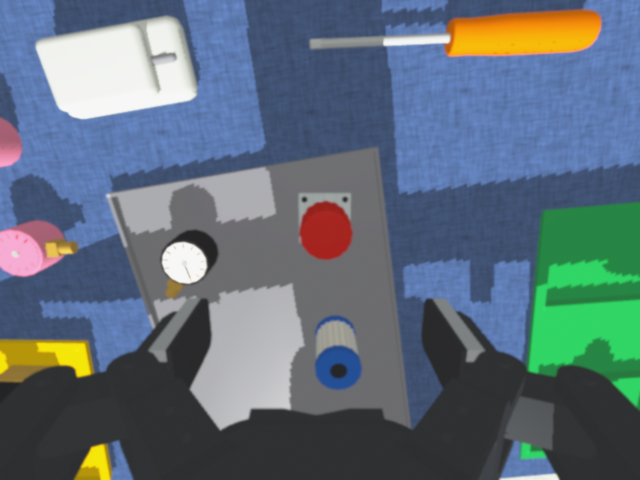

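Run:
```python
from h import *
ci,d=load('w13');a=cv2.imread('pics/w13.png').astype(int)
m=((a[:,:,2]>90)&(a[:,:,1]<60)&(a[:,:,0]<60)).astype(np.uint8);m[:,:280]=0;m[:,380:]=0
ys,xs=np.nonzero(m);print(xs.min(),xs.max(),ys.min(),ys.max())
print(atz(ci,(xs.min()+xs.max())/2,ys.max()-26.3,.059))
W=world(ci,d);s=W[(m>0)];s=s[s[:,2]>.055];print(len(s),s.min(0),s.max(0),(s.min(0)+s.max(0))/2)
r=[atz(ci,u,v,.010) for u,v in((299,194),(351,193))];e=r[1]-r[0];print(r,np.linalg.norm(e),np.degrees(np.arctan2(e[1],e[0])))
```

```text
300 351 202 258
[ 0.66936451 -0.04910021  0.059     ]
1975 [ 0.64866975 -0.06727003  0.05500495] [ 0.74276081 -0.03122586  0.30574823] [ 0.69571528 -0.04924795  0.18037659]
[array([ 0.6900303 , -0.03086068,  0.01      ]), array([ 0.685276  , -0.07374897,  0.01      ])] 0.04315099372974844 -96.32559020983508
```

```bash
python3 -m jog '[{"ax":0.009,"ay":-0.003,"az":-0.01,"tx":0.006,"ty":0.001,"tz":0.025,"claw":0},{"ax":0,"ay":0,"az":0,"tx":0,"ty":0,"tz":0.035,"claw":0},{"ax":0,"ay":0,"az":0,"tx":0,"ty":0,"tz":0.025,"claw":0},{"ax":0,"ay":0,"az":0,"tx":0,"ty":0,"tz":0,"claw":0}]'; python3 -c "
from h import *
pose();plan([.667,-.0493,.023],83.5)"
```

```text
time_s: 24.12
eef_pos: [0.6597, -0.0599, 0.0766]
eef_rot: [[-0.131, -0.991, -0.008], [-0.991, 0.131, -0.007], [0.008, 0.007, -1.0]]
force: [0.5, -0.8, -0.1]
gripper_width: 1.002
t 24.12 at [659.7 -59.9  76.6] yaw -97.5 F [ 0.5 -0.8 -0.1] w 1.002 q [-0.25  1.01  0.54  1.57 -0.67  0.77 -1.12]
t 24.12 at [659.7 -59.9  76.6] yaw -97.5 tilt [-0.0082 -0.0073] q7 -1.12 F [ 0.5 -0.8 -0.1] w 1.002
rot total [ 0.007 -0.008 -0.018] n 2 first-axes shift mm [-11.9  -6.2  53.5] final-axes shift [-11.3  -6.   53.6]
0 t [-0.0059, -0.0031, 0.0268] a [0.004, -0.004, -0.009]
1 t [-0.0058, -0.0031, 0.0268] a [0.004, -0.004, -0.009]
```

```bash
python3 -m jog '[{"ax":0.007,"ay":-0.008,"az":-0.018,"tx":-0.012,"ty":-0.007,"tz":0.005,"claw":0},{"ax":0,"ay":0,"az":0,"tx":0,"ty":0,"tz":0,"claw":0}]'; python3 -c "
from h import *
pose();plan([.667,-.0493,.023],83.5,n=1);a=look('wrist','w14')"
```

```text
time_s: 24.38
eef_pos: [0.6691, -0.0498, 0.073]
eef_rot: [[-0.113, -0.994, 0.002], [-0.994, 0.113, -0.001], [0.0, -0.002, -1.0]]
force: [-0.4, -0.4, -0.2]
gripper_width: 1.005
t 24.38 at [669.1 -49.8  73. ] yaw -96.5 F [-0.4 -0.4 -0.2] w 1.005 q [-0.26  1.02  0.53  1.55 -0.67  0.76 -1.12]
t 24.38 at [669.1 -49.8  73. ] yaw -96.5 tilt [ 0.0019 -0.0007] q7 -1.12 F [-0.4 -0.4 -0.2] w 1.005
rot total [-0.002 -0.    -0.   ] n 1 first-axes shift mm [-0.3  2.3 50. ] final-axes shift [-0.2  2.2 50. ]
0 t [-0.0003, 0.0023, 0.05] a [-0.002, -0.0, -0.0]
```

View pics/w14.png

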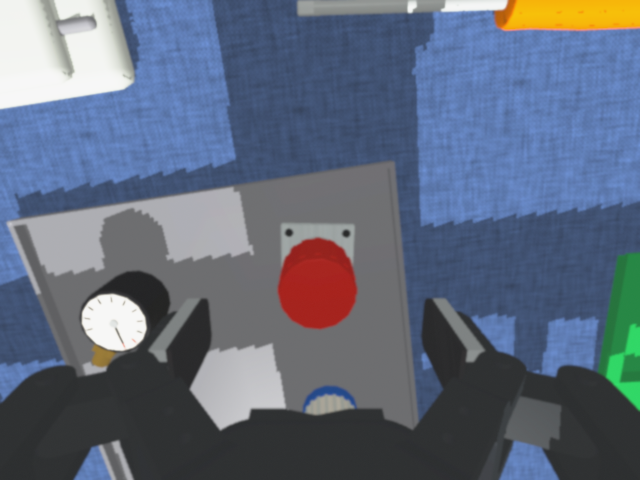

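```bash
python3 -m jog '[{"ax":-0.002,"ay":0,"az":0,"tx":-0.001,"ty":0.001,"tz":0.015,"claw":0},{"ax":0,"ay":0,"az":0,"tx":-0.002,"ty":0,"tz":0.015,"claw":0},{"ax":0,"ay":0,"az":0,"tx":-0.001,"ty":0,"tz":0.012,"claw":0},{"ax":0,"ay":0,"az":0,"tx":0,"ty":0,"tz":0,"claw":0}]'; python3 -c "
from h import *
pose();plan([.667,-.0493,.023],83.5,n=1)"
```

```text
time_s: 24.92
eef_pos: [0.6686, -0.0468, 0.029]
eef_rot: [[-0.114, -0.993, 0.001], [-0.993, 0.114, -0.002], [0.002, -0.001, -1.0]]
force: [-0.3, -0.3, 0.3]
gripper_width: 1.001
t 24.93 at [668.6 -46.8  29. ] yaw -96.6 F [-0.3 -0.3  0.3] w 1.001 q [-0.24  1.07  0.5   1.56 -0.71  0.69 -1.1 ]
t 24.93 at [668.6 -46.8  29. ] yaw -96.6 tilt [ 0.0006 -0.0021] q7 -1.10 F [-0.3 -0.3  0.3] w 1.001
rot total [-0.001 -0.002 -0.001] n 1 first-axes shift mm [2.6 1.3 6. ] final-axes shift [2.6 1.3 6. ]
0 t [0.0026, 0.0013, 0.006] a [-0.001, -0.002, -0.001]
```

```bash
python3 -m jog '[{"ax":-0.001,"ay":-0.002,"az":0,"tx":0.0025,"ty":0.001,"tz":0.006,"claw":0},{"ax":0,"ay":0,"az":0,"tx":0,"ty":0,"tz":0,"claw":60},{"ax":0,"ay":0,"az":0,"tx":0,"ty":0,"tz":0,"claw":110},{"ax":0,"ay":0,"az":0,"tx":0,"ty":0,"tz":0,"claw":150},{"ax":0,"ay":0,"az":0,"tx":0,"ty":0,"tz":0,"claw":255},{"ax":0,"ay":0,"az":0,"tx":0,"ty":0,"tz":0,"claw":255},{"ax":0,"ay":0,"az":0,"tx":0,"ty":0,"tz":0,"claw":255}]' 35; python3 -c "
from h import *
pose()"
```

```text
time_s: 25.8
eef_pos: [0.6678, -0.0498, 0.0236]
eef_rot: [[-0.114, -0.993, 0.001], [-0.993, 0.114, -0.0], [0.0, -0.001, -1.0]]
force: [-0.4, 0.3, -0.9]
gripper_width: 0.434
t 25.80 at [667.8 -49.8  23.6] yaw -96.6 F [-0.4  0.3 -0.9] w 0.434 q [-0.24  1.08  0.49  1.56 -0.71  0.68 -1.09]
```

```bash
python3 -m jog '[{"ax":0,"ay":0,"az":0,"tx":0,"ty":0,"tz":-0.015,"claw":255},{"ax":0,"ay":0,"az":0,"tx":0,"ty":0,"tz":-0.03,"claw":255},{"ax":0,"ay":0,"az":0,"tx":0,"ty":0,"tz":-0.045,"claw":255},{"ax":0,"ay":0,"az":0,"tx":0,"ty":0,"tz":-0.005,"claw":255}]'; python3 -c "
from h import *
pose();plan([.517,-.287,.115],87.5,smax=.045)"
```

```text
time_s: 26.3
eef_pos: [0.6678, -0.0503, 0.1234]
eef_rot: [[-0.115, -0.993, 0.002], [-0.993, 0.115, -0.001], [0.001, -0.002, -1.0]]
force: [-0.4, 0.2, -1.2]
gripper_width: 0.439
t 26.30 at [667.8 -50.3 123.4] yaw -96.6 F [-0.4  0.2 -1.2] w 0.439 q [-0.28  0.95  0.58  1.53 -0.64  0.85 -1.15]
t 26.30 at [667.8 -50.3 123.4] yaw -96.6 tilt [ 0.0016 -0.001 ] q7 -1.15 F [-0.4  0.2 -1.2] w 0.439
rot total [-0.002 -0.001 -0.072] n 7 first-axes shift mm [252.5 122.6   8.4] final-axes shift [243.  140.3   8.4]
0 t [0.0361, 0.0175, 0.0012] a [-0.0, -0.0, -0.01]
1 t [0.0359, 0.0179, 0.0012] a [-0.0, -0.0, -0.01]
2 t [0.0357, 0.0182, 0.0012] a [-0.0, -0.0, -0.01]
3 t [0.0355, 0.0186, 0.0012] a [-0.0, -0.0, -0.01]
4 t [0.0353, 0.019, 0.0012] a [-0.0, -0.0, -0.01]
5 t [0.0351, 0.0193, 0.0012] a [-0.0, -0.0, -0.01]
6 t [0.0349, 0.0197, 0.0012] a [-0.0, -0.0, -0.01]
```

```bash
python3 -m jog '[{"ax":0,"ay":0,"az":-0.01,"tx":0.028,"ty":0.013,"tz":0.001,"claw":255},{"ax":0,"ay":0,"az":-0.01,"tx":0.036,"ty":0.018,"tz":0.001,"claw":255},{"ax":0,"ay":0,"az":-0.01,"tx":0.036,"ty":0.018,"tz":0.001,"claw":255},{"ax":0,"ay":0,"az":-0.01,"tx":0.036,"ty":0.019,"tz":0.001,"claw":255},{"ax":0,"ay":0,"az":-0.01,"tx":0.036,"ty":0.019,"tz":0.001,"claw":255},{"ax":0,"ay":0,"az":-0.01,"tx":0.036,"ty":0.020,"tz":0.001,"claw":255},{"ax":0,"ay":0,"az":-0.01,"tx":0.032,"ty":0.019,"tz":0.001,"claw":255},{"ax":0,"ay":0,"az":0,"tx":0,"ty":0,"tz":0,"claw":255}]'; python3 -c "
from h import *
pose();plan([.517,-.287,.115],87.5,smax=.045);look('wrist','w15')"
```

```text
time_s: 27.3
eef_pos: [0.5173, -0.2839, 0.1161]
eef_rot: [[-0.04, -0.999, 0.001], [-0.999, 0.04, 0.001], [-0.001, -0.001, -1.0]]
force: [0.8, 1.1, -1.3]
gripper_width: 0.436
t 27.30 at [ 517.3 -283.9  116.1] yaw -92.3 F [ 0.8  1.1 -1.3] w 0.436 q [ 0.17  0.85  0.46  1.79 -0.59  0.64 -0.63]
t 27.30 at [ 517.3 -283.9  116.1] yaw -92.3 tilt [0.0006 0.0006] q7 -0.63 F [ 0.8  1.1 -1.3] w 0.436
rot total [-0.001  0.001  0.003] n 1 first-axes shift mm [3.1 0.2 1.1] final-axes shift [3.1 0.2 1.1]
0 t [0.0031, 0.0002, 0.0011] a [-0.001, 0.001, 0.003]
```

View pics/w15.png

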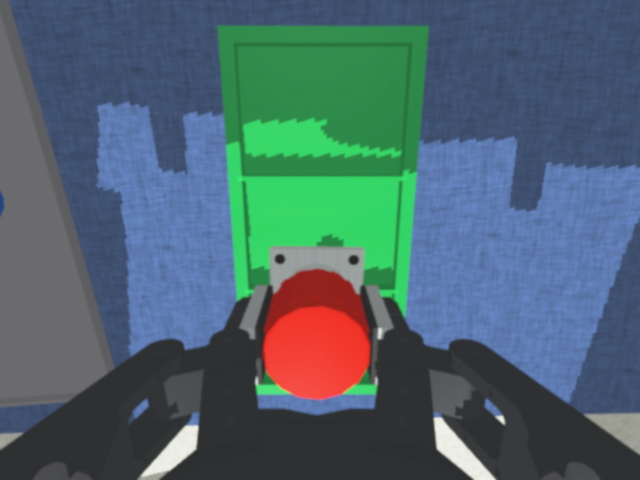

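```bash
python3 - <<'E'
from h import *
ci,d=load('w15')
for u,v in[(241,178),(402,178),(219,26),(429,26)]:print((u,v),np.round(atz(ci,u,v,.016)*1000,1))
E
python3 -m jog '[{"ax":0,"ay":0,"az":0.003,"tx":0.003,"ty":0,"tz":0.02,"claw":255},{"ax":0,"ay":0,"az":0,"tx":0.001,"ty":0,"tz":0.025,"claw":255},{"ax":0,"ay":0,"az":0,"tx":0.002,"ty":0,"tz":0.02,"claw":255},{"ax":0,"ay":0,"az":0,"tx":0,"ty":0,"tz":0,"claw":255}]'; python3 -c "
from h import *
pose();plan([.517,-.287,.0255],87.5,n=1)"
```

```text
(241, 178) [ 560.8 -234.5   16. ]
(402, 178) [ 556.4 -342.1   16. ]
(219, 26) [ 650.8 -230.6   16. ]
(429, 26) [ 645.7 -355.4   16. ]
time_s: 27.85
eef_pos: [0.5215, -0.281, 0.0447]
eef_rot: [[-0.032, -0.999, 0.001], [-0.999, 0.032, 0.008], [-0.008, -0.0, -1.0]]
force: [-0.2, -0.4, -1.5]
gripper_width: 0.437
t 27.85 at [ 521.5 -281.    44.7] yaw -91.9 F [-0.2 -0.4 -1.5] w 0.437 q [ 0.22  0.96  0.36  1.8  -0.65  0.51 -0.58]
t 27.85 at [ 521.5 -281.    44.7] yaw -91.9 tilt [0.0007 0.008 ] q7 -0.58 F [-0.2 -0.4 -1.5] w 0.437
rot total [-0.     0.008  0.011] n 1 first-axes shift mm [ 6.3  4.3 19.2] final-axes shift [ 6.2  4.2 19.2]
0 t [0.0063, 0.0043, 0.0192] a [-0.0, 0.008, 0.011]
```

```bash
python3 -m jog '[{"ax":0,"ay":0.008,"az":0.011,"tx":0.007,"ty":0.004,"tz":0.008,"claw":255},{"ax":0,"ay":0,"az":0,"tx":0.001,"ty":0,"tz":0.006,"claw":255},{"ax":0,"ay":0,"az":0,"tx":0,"ty":0,"tz":0.002,"claw":255},{"ax":0,"ay":0,"az":0,"tx":0,"ty":0,"tz":0,"claw":255}]'; python3 -c "
from h import *
pose();plan([.517,-.287,.0255],87.5,n=1)"
```

```text
time_s: 28.35
eef_pos: [0.5182, -0.2885, 0.0282]
eef_rot: [[-0.042, -0.999, 0.002], [-0.999, 0.042, -0.001], [0.001, -0.002, -1.0]]
force: [0.3, 0.1, -1.7]
gripper_width: 0.436
t 28.35 at [ 518.2 -288.5   28.2] yaw -92.4 F [ 0.3  0.1 -1.7] w 0.436 q [ 0.24  0.98  0.35  1.81 -0.67  0.47 -0.57]
t 28.35 at [ 518.2 -288.5   28.2] yaw -92.4 tilt [ 0.0018 -0.0011] q7 -0.57 F [ 0.3  0.1 -1.7] w 0.436
rot total [-0.002 -0.001  0.001] n 1 first-axes shift mm [-1.5  1.3  2.7] final-axes shift [-1.5  1.3  2.7]
0 t [-0.0015, 0.0013, 0.0027] a [-0.002, -0.001, 0.001]
```

```bash
python3 -m jog '[{"ax":-0.002,"ay":-0.001,"az":0,"tx":0,"ty":0,"tz":0.0015,"claw":255},{"ax":0,"ay":0,"az":0,"tx":0,"ty":0,"tz":0.001,"claw":255},{"ax":0,"ay":0,"az":0,"tx":0,"ty":0,"tz":0.0005,"claw":255},{"ax":0,"ay":0,"az":0,"tx":0,"ty":0,"tz":0.0005,"claw":255}]'; python3 -c "
from h import *
pose()"
```

```text
time_s: 28.85
eef_pos: [0.5189, -0.2887, 0.0253]
eef_rot: [[-0.042, -0.999, 0.001], [-0.999, 0.042, -0.001], [0.001, -0.001, -1.0]]
force: [-0.1, 0.8, -1.4]
gripper_width: 0.438
t 28.85 at [ 518.9 -288.7   25.3] yaw -92.4 F [-0.1  0.8 -1.4] w 0.438 q [ 0.24  0.98  0.34  1.8  -0.67  0.47 -0.56]
```

```bash
python3 -m jog '[{"ax":0,"ay":0,"az":0,"tx":0,"ty":0,"tz":0.0007,"claw":255},{"ax":0,"ay":0,"az":0,"tx":0,"ty":0,"tz":0.0005,"claw":255},{"ax":0,"ay":0,"az":0,"tx":0,"ty":0,"tz":0.0003,"claw":255}]'; python3 -c "
from h import *
pose()"
```

```text
time_s: 29.22
eef_pos: [0.519, -0.2888, 0.0244]
eef_rot: [[-0.042, -0.999, 0.002], [-0.999, 0.042, -0.0], [0.0, -0.002, -1.0]]
force: [0.1, 0.5, 3.0]
gripper_width: 0.434
t 29.23 at [ 519.  -288.8   24.4] yaw -92.4 F [0.1 0.5 3. ] w 0.434 q [ 0.24  0.99  0.34  1.81 -0.67  0.47 -0.56]
```

Contact. Releasing and rising.

```bash
python3 -m jog '[{"ax":0,"ay":0,"az":0,"tx":0,"ty":0,"tz":0,"claw":110},{"ax":0,"ay":0,"az":0,"tx":0,"ty":0,"tz":0,"claw":80},{"ax":0,"ay":0,"az":0,"tx":0,"ty":0,"tz":0,"claw":60},{"ax":0,"ay":0,"az":0,"tx":0,"ty":0,"tz":-0.025,"claw":60},{"ax":0,"ay":0,"az":0,"tx":0,"ty":0,"tz":-0.05,"claw":30},{"ax":0,"ay":0,"az":0,"tx":0,"ty":0,"tz":-0.055,"claw":0},{"ax":0,"ay":0,"az":0,"tx":0,"ty":0,"tz":-0.01,"claw":0}]'; python3 -c "
from h import *
pose();look('wrist','w16');plan([.65,.068,.17],56)"
```

```text
time_s: 30.1
eef_pos: [0.5183, -0.2888, 0.1666]
eef_rot: [[-0.043, -0.999, -0.001], [-0.999, 0.043, 0.0], [-0.0, 0.001, -1.0]]
force: [-0.0, 0.3, -0.8]
gripper_width: 1.001
t 30.10 at [ 518.3 -288.8  166.6] yaw -92.5 F [-0.   0.3 -0.8] w 1.001 q [ 0.14  0.79  0.52  1.75 -0.55  0.75 -0.67]
t 30.15 at [ 518.1 -288.1  166. ] yaw -92.4 tilt [-0.0017  0.0016] q7 -0.67 F [0.2 0.6 1.2] w 0.997
rot total [0.002 0.001 0.551] n 7 first-axes shift mm [-361.4 -116.7   -3.7] final-axes shift [-369.    89.8   -4. ]
0 t [-0.0516, -0.0167, -0.0005] a [0.0, 0.0, 0.079]
1 t [-0.0528, -0.0126, -0.0005] a [0.0, 0.0, 0.079]
2 t [-0.0536, -0.0084, -0.0005] a [0.0, 0.0, 0.079]
3 t [-0.0541, -0.0041, -0.0005] a [0.0, 0.0, 0.079]
4 t [-0.0543, 0.0001, -0.0005] a [0.0, 0.0, 0.079]
5 t [-0.0541, 0.0044, -0.0006] a [0.0, 0.0, 0.079]
6 t [-0.0536, 0.0086, -0.0006] a [0.0, 0.0, 0.079]
```

View pics/w16.png

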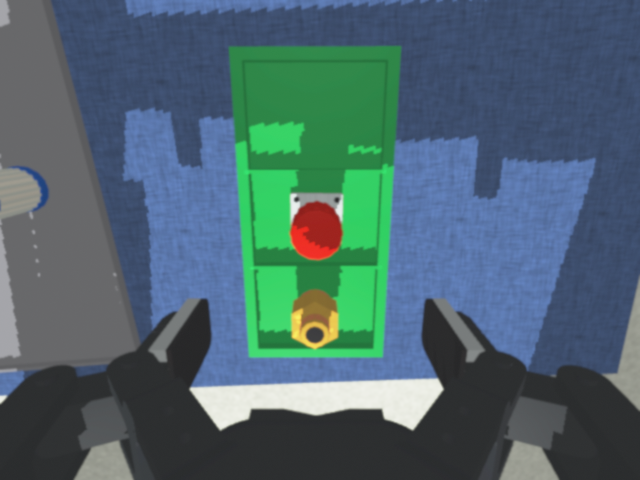

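The connector stands on its flange in the middle compartment at (317,225). Now the gauge.

```bash
python3 -m jog '[{"ax":0,"ay":0,"az":0.079,"tx":-0.045,"ty":-0.015,"tz":0,"claw":0},{"ax":0,"ay":0,"az":0.079,"tx":-0.053,"ty":-0.013,"tz":0,"claw":0},{"ax":0,"ay":0,"az":0.079,"tx":-0.054,"ty":-0.008,"tz":0,"claw":0},{"ax":0,"ay":0,"az":0.079,"tx":-0.054,"ty":-0.004,"tz":0,"claw":0},{"ax":0,"ay":0,"az":0.079,"tx":-0.054,"ty":0,"tz":0,"claw":0},{"ax":0,"ay":0,"az":0.079,"tx":-0.054,"ty":0.004,"tz":0,"claw":0},{"ax":0,"ay":0,"az":0.079,"tx":-0.054,"ty":0.009,"tz":0,"claw":0},{"ax":0,"ay":0,"az":0,"tx":0,"ty":0,"tz":0,"claw":0}]'; python3 -c "
from h import *
pose();plan([.65,.068,.16],56)"
```

```text
time_s: 31.15
eef_pos: [0.6505, 0.0732, 0.152]
eef_rot: [[-0.578, -0.816, -0.019], [-0.816, 0.578, 0.003], [0.008, 0.017, -1.0]]
force: [0.2, -0.3, -0.0]
gripper_width: 1.001
t 31.15 at [650.5  73.2 152. ] yaw -125.3 F [ 0.2 -0.3 -0. ] w 1.001 q [-0.54  0.96  0.76  1.55 -0.76  0.97 -1.72]
t 31.15 at [650.5  73.2 152. ] yaw -125.3 tilt [-0.0189  0.0034] q7 -1.72 F [ 0.2 -0.3 -0. ] w 1.001
rot total [ 0.017 -0.008 -0.023] n 1 first-axes shift mm [ 4.6 -2.5 -8. ] final-axes shift [ 4.6 -2.5 -8. ]
0 t [0.0046, -0.0025, -0.008] a [0.017, -0.008, -0.023]
```

```bash
python3 -m jog '[{"ax":0.017,"ay":-0.008,"az":-0.02,"tx":0.0045,"ty":-0.0025,"tz":0.003,"claw":0},{"ax":0,"ay":0,"az":0,"tx":0,"ty":0,"tz":0,"claw":0}]'; python3 -c "
from h import *
pose();a=look('wrist','w17')[1][:,:,::-1];cv2.imwrite('pics/w17a.png',cv2.resize(a[170:300,250:390],None,fx=5,fy=4.6) if 0 else cv2.resize(a[180:290,255:375],None,fx=5,fy=5,interpolation=cv2.INTER_CUBIC))"
```

```text
time_s: 31.4
eef_pos: [0.6478, 0.0678, 0.1454]
eef_rot: [[-0.56, -0.828, -0.006], [-0.828, 0.56, -0.001], [0.004, 0.004, -1.0]]
force: [-0.1, 0.2, 0.5]
gripper_width: 0.997
t 31.40 at [647.8  67.8 145.4] yaw -124.1 F [-0.1  0.2  0.5] w 0.997 q [-0.54  0.96  0.75  1.58 -0.77  0.93 -1.68]
```

View pics/w17.png

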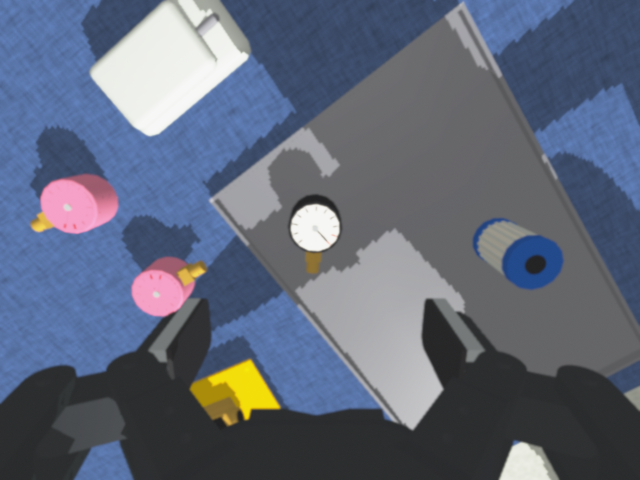

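View pics/w17a.png

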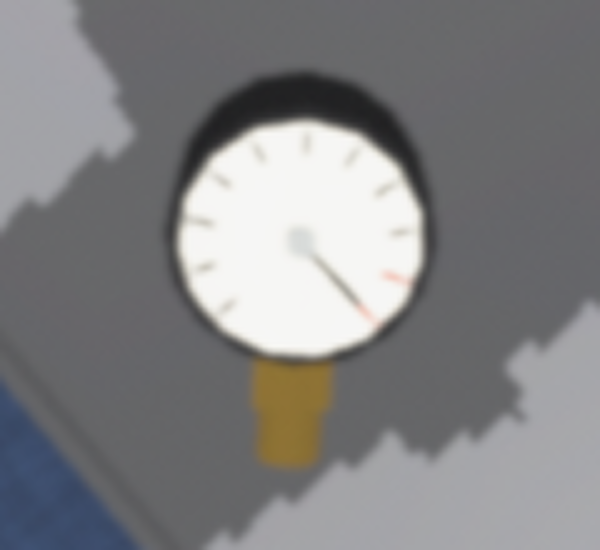

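This is the black-cased, white-dial gauge (315,228). The two pink ones lie outside the tray at (78,205) and (163,287).

Run:
```python
from h import *
ci,d=load('w17')
f=lambda x,y,z:atz(ci,(x+.5)/5-.5+255,(y+.5)/5-.5+180,z)
c=f(301,240,.035);s=f(289,467,.0235);e=s-c;print(c,s,np.linalg.norm(e[:2]),np.degrees(np.arctan2(e[1],e[0])))
print(world(ci,d)[228,315])
plan([c[0],c[1],.009],np.degrees(np.arctan2(e[1],e[0]))-90,n=1)
```

```text
[0.65118682 0.06696418 0.035     ] [0.6188045  0.09120596 0.0235    ] 0.04045094485011571 143.18105532462192
[0.65115675 0.06681212 0.03629984]
t 31.45 at [648.1  67.7 145.6] yaw -124.1 tilt [-0.0051 -0.0013] q7 -1.68 F [ 0.3 -0.3  0.1] w 1.000
rot total [ 0.003 -0.004  0.047] n 1 first-axes shift mm [ -1.7  -3.5 136.6] final-axes shift [ -1.3  -2.9 136.6]
0 t [-0.0017, -0.0035, 0.1366] a [0.003, -0.004, 0.047]
```

```bash
python3 -m jog '[{"ax":0.003,"ay":-0.004,"az":0.025,"tx":-0.002,"ty":-0.004,"tz":0.02,"claw":0},{"ax":0,"ay":0,"az":0,"tx":-0.002,"ty":0,"tz":0.03,"claw":0},{"ax":0,"ay":0,"az":0,"tx":-0.002,"ty":0,"tz":0.03,"claw":0},{"ax":0,"ay":0,"az":0,"tx":0,"ty":0,"tz":0,"claw":0}]'; python3 -c "
from h import *
pose();plan([.651,.067,.009],54.5,n=1)"
```

```text
time_s: 31.95
eef_pos: [0.6545, 0.0681, 0.0594]
eef_rot: [[-0.588, -0.809, -0.002], [-0.809, 0.588, 0.0], [0.001, 0.002, -1.0]]
force: [-0.1, 0.3, 0.6]
gripper_width: 0.996
t 31.95 at [654.5  68.1  59.4] yaw -126.0 F [-0.1  0.3  0.6] w 0.996 q [-0.5   1.07  0.67  1.6  -0.86  0.8  -1.65]
t 31.95 at [654.5  68.1  59.4] yaw -126.0 tilt [-0.0025  0.0004] q7 -1.65 F [-0.1  0.3  0.6] w 0.996
rot total [ 0.002 -0.001 -0.009] n 1 first-axes shift mm [ 2.9  2.  50.4] final-axes shift [ 3.   2.2 50.4]
0 t [0.0029, 0.002, 0.0504] a [0.002, -0.001, -0.009]
```

```bash
python3 -m jog '[{"ax":0.002,"ay":0,"az":0,"tx":0.003,"ty":0.002,"tz":0.015,"claw":0},{"ax":0,"ay":0,"az":0,"tx":-0.001,"ty":0,"tz":0.015,"claw":0},{"ax":0,"ay":0,"az":0,"tx":0,"ty":0,"tz":0.008,"claw":0},{"ax":0,"ay":0,"az":0,"tx":0,"ty":0,"tz":0,"claw":0}]'; python3 -c "
from h import *
pose();plan([.651,.067,.009],54.5,n=1);look('wrist','w18')"
```

```text
time_s: 32.45
eef_pos: [0.6526, 0.0664, 0.0203]
eef_rot: [[-0.589, -0.808, 0.002], [-0.808, 0.589, -0.002], [0.0, -0.002, -1.0]]
force: [0.1, -0.6, 0.9]
gripper_width: 0.999
t 32.45 at [652.6  66.4  20.3] yaw -126.1 F [ 0.1 -0.6  0.9] w 0.999 q [-0.48  1.11  0.62  1.61 -0.9   0.73 -1.62]
t 32.45 at [652.6  66.4  20.3] yaw -126.1 tilt [ 0.0018 -0.0016] q7 -1.62 F [ 0.1 -0.6  0.9] w 0.999
rot total [-0.002 -0.    -0.011] n 1 first-axes shift mm [ 0.5  1.7 11.3] final-axes shift [ 0.5  1.7 11.3]
0 t [0.0005, 0.0017, 0.0113] a [-0.002, -0.0, -0.011]
```

View pics/w18.png

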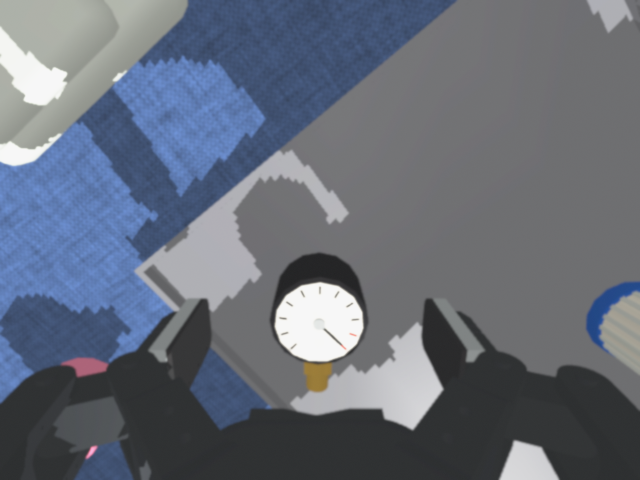

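The gauge is centred at (319,322). The left finger is near the tray rim, so I'll part-close before the last 11 mm.

```bash
python3 -m jog '[{"ax":0,"ay":0,"az":-0.005,"tx":0.0005,"ty":0.002,"tz":0,"claw":85},{"ax":0,"ay":0,"az":0,"tx":0,"ty":0,"tz":0.006,"claw":85},{"ax":0,"ay":0,"az":0,"tx":0,"ty":0,"tz":0.004,"claw":85},{"ax":0,"ay":0,"az":0,"tx":0,"ty":0,"tz":0.001,"claw":85}]'; python3 -c "
from h import *
pose();plan([.651,.067,.0095],54.5,n=1)"
```

```text
time_s: 33.0
eef_pos: [0.652, 0.0673, 0.0104]
eef_rot: [[-0.585, -0.811, 0.005], [-0.811, 0.585, -0.002], [-0.002, -0.005, -1.0]]
force: [-0.9, 0.8, -0.3]
gripper_width: 0.667
t 33.00 at [652.   67.3  10.4] yaw -125.8 F [-0.9  0.8 -0.3] w 0.667 q [-0.48  1.12  0.61  1.62 -0.91  0.7  -1.6 ]
t 33.00 at [652.   67.3  10.4] yaw -125.8 tilt [ 0.005  -0.0015] q7 -1.60 F [-0.9  0.8 -0.3] w 0.667
rot total [-0.005  0.002 -0.005] n 1 first-axes shift mm [0.8 0.6 0.9] final-axes shift [0.8 0.6 0.9]
0 t [0.0008, 0.0006, 0.0009] a [-0.005, 0.002, -0.005]
```

```bash
python3 -m jog '[{"ax":-0.005,"ay":0.002,"az":0,"tx":0.0005,"ty":0,"tz":0,"claw":110},{"ax":0,"ay":0,"az":0,"tx":0,"ty":0,"tz":0,"claw":150},{"ax":0,"ay":0,"az":0,"tx":0,"ty":0,"tz":0,"claw":255},{"ax":0,"ay":0,"az":0,"tx":0,"ty":0,"tz":0,"claw":255},{"ax":0,"ay":0,"az":0,"tx":0,"ty":0,"tz":0,"claw":255}]' 35; python3 -c "
from h import *
pose();np.save('Rg2.npy',get_obs()['eef_rot'])"
```

```text
time_s: 33.62
eef_pos: [0.6519, 0.0666, 0.0106]
eef_rot: [[-0.585, -0.811, -0.0], [-0.811, 0.585, -0.0], [0.0, -0.0, -1.0]]
force: [0.2, 0.4, 0.5]
gripper_width: 0.456
t 33.62 at [651.9  66.6  10.6] yaw -125.8 F [0.2 0.4 0.5] w 0.456 q [-0.47  1.12  0.61  1.61 -0.91  0.71 -1.61]
```

```bash
python3 -m jog '[{"ax":0,"ay":0,"az":0,"tx":0,"ty":0,"tz":-0.015,"claw":255},{"ax":0,"ay":0,"az":0,"tx":0,"ty":0,"tz":-0.03,"claw":255},{"ax":0,"ay":0,"az":0,"tx":0,"ty":0,"tz":-0.045,"claw":255},{"ax":0,"ay":0,"az":0,"tx":0,"ty":0,"tz":-0.02,"claw":255}]'; python3 -c "
from h import *
pose();plan([.606,-.292,.12],54.5,smax=.047)"
```

```text
time_s: 34.12
eef_pos: [0.6505, 0.0668, 0.1238]
eef_rot: [[-0.585, -0.811, -0.004], [-0.811, 0.585, -0.0], [0.003, 0.003, -1.0]]
force: [1.4, -0.5, -1.5]
gripper_width: 0.457
t 34.12 at [650.5  66.8 123.8] yaw -125.8 F [ 1.4 -0.5 -1.5] w 0.457 q [-0.52  0.98  0.73  1.58 -0.79  0.89 -1.7 ]
t 34.12 at [650.5  66.8 123.8] yaw -125.8 tilt [-0.004  -0.0004] q7 -1.70 F [ 1.4 -0.5 -1.5] w 0.457
rot total [ 0.003 -0.003 -0.006] n 8 first-axes shift mm [ 316.9 -173.9    4.1] final-axes shift [ 317.9 -172.1    3.8]
0 t [0.0396, -0.0217, 0.0005] a [0.0, -0.0, -0.001]
1 t [0.0396, -0.0217, 0.0005] a [0.0, -0.0, -0.001]
2 t [0.0396, -0.0217, 0.0005] a [0.0, -0.0, -0.001]
3 t [0.0397, -0.0217, 0.0005] a [0.0, -0.0, -0.001]
4 t [0.0397, -0.0216, 0.0005] a [0.0, -0.0, -0.001]
5 t [0.0397, -0.0216, 0.0005] a [0.0, -0.0, -0.001]
6 t [0.0397, -0.0216, 0.0005] a [0.0, -0.0, -0.001]
7 t [0.0397, -0.0215, 0.0005] a [0.0, -0.0, -0.001]
```

```bash
python3 -m jog '[{"ax":0,"ay":0,"az":0,"tx":0.032,"ty":-0.018,"tz":0,"claw":255},{"ax":0,"ay":0,"az":0,"tx":0.040,"ty":-0.022,"tz":0.001,"claw":255},{"ax":0,"ay":0,"az":0,"tx":0.040,"ty":-0.022,"tz":0,"claw":255},{"ax":0,"ay":0,"az":0,"tx":0.040,"ty":-0.022,"tz":0,"claw":255},{"ax":0,"ay":0,"az":0,"tx":0.040,"ty":-0.022,"tz":0,"claw":255},{"ax":0,"ay":0,"az":0,"tx":0.040,"ty":-0.022,"tz":0,"claw":255},{"ax":0,"ay":0,"az":0,"tx":0.040,"ty":-0.022,"tz":0,"claw":255},{"ax":0,"ay":0,"az":0,"tx":0.030,"ty":-0.016,"tz":0,"claw":255}]'; python3 -c "
from h import *
pose();plan([.606,-.292,.12],54.5,smax=.047)"
```

```text
time_s: 35.12
eef_pos: [0.6095, -0.2774, 0.1217]
eef_rot: [[-0.577, -0.817, -0.004], [-0.817, 0.577, 0.007], [-0.003, 0.007, -1.0]]
force: [0.3, 0.6, -1.1]
gripper_width: 0.456
t 35.12 at [ 609.5 -277.4  121.7] yaw -125.2 F [ 0.3  0.6 -1.1] w 0.456 q [ 0.05  0.98  0.66  1.53 -0.72  0.9  -1.23]
t 35.12 at [ 609.5 -277.4  121.7] yaw -125.2 tilt [-0.0043  0.0069] q7 -1.23 F [ 0.3  0.6 -1.1] w 0.456
rot total [0.007 0.003 0.005] n 1 first-axes shift mm [13.9 -5.6  1.6] final-axes shift [13.9 -5.7  1.7]
0 t [0.0139, -0.0056, 0.0016] a [0.007, 0.003, 0.005]
```

```bash
python3 -m jog '[{"ax":0.007,"ay":0.003,"az":0.005,"tx":0.014,"ty":-0.006,"tz":0.002,"claw":255},{"ax":0,"ay":0,"az":0,"tx":0,"ty":0,"tz":0,"claw":255}]'; python3 -c "
from h import *
pose();plan([.606,-.292,.0125],54.5,n=1);ci,p,d=look('wrist','w19')
a=np.radians(-2.6);c=np.array([.600,-.290]);R=np.array([[np.cos(a),-np.sin(a)],[np.sin(a),np.cos(a)]])
print(proj(ci,[np.r_[c+R@np.array(q),.016] for q in[(-.04,.054),(-.04,-.054),(.04,.054),(.04,-.054)]]))"
```

```text
time_s: 35.38
eef_pos: [0.6042, -0.2951, 0.1191]
eef_rot: [[-0.585, -0.811, -0.002], [-0.811, 0.585, -0.0], [0.001, 0.001, -1.0]]
force: [-0.1, 0.7, -0.7]
gripper_width: 0.455
t 35.38 at [ 604.2 -295.1  119.1] yaw -125.8 F [-0.1  0.7 -0.7] w 0.455 q [ 0.07  0.99  0.66  1.52 -0.72  0.89 -1.21]
t 35.38 at [ 604.2 -295.1  119.1] yaw -125.8 tilt [-0.0018 -0.0003] q7 -1.21 F [-0.1  0.7 -0.7] w 0.455
rot total [ 0.001 -0.001 -0.005] n 1 first-axes shift mm [ -3.7   0.3 106.6] final-axes shift [ -3.6   0.4 106.6]
0 t [-0.0037, 0.0003, 0.1066] a [0.001, -0.001, -0.005]
[[284.22297228 322.22462166]
 [407.94722715 248.90646172]
 [220.20698545 238.66090599]
 [349.45195183 153.49945661]]
```

View pics/w19.png

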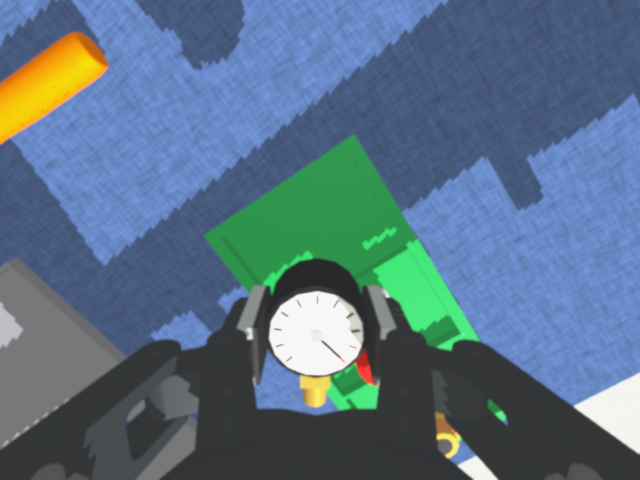

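```bash
python3 -m jog '[{"ax":0.001,"ay":0,"az":0,"tx":-0.002,"ty":0,"tz":0.025,"claw":255},{"ax":0,"ay":0,"az":0,"tx":0.001,"ty":0,"tz":0.03,"claw":255},{"ax":0,"ay":0,"az":0,"tx":0.001,"ty":0,"tz":0.022,"claw":255},{"ax":0,"ay":0,"az":0,"tx":0,"ty":0,"tz":0,"claw":255}]'; python3 -c "
from h import *
pose();plan([.606,-.292,.0125],54.5,n=1)"
```

```text
time_s: 35.92
eef_pos: [0.6091, -0.2838, 0.0397]
eef_rot: [[-0.575, -0.818, 0.002], [-0.818, 0.575, 0.007], [-0.006, 0.002, -1.0]]
force: [-0.7, 0.4, -1.3]
gripper_width: 0.458
t 35.92 at [ 609.1 -283.8   39.7] yaw -125.1 F [-0.7  0.4 -1.3] w 0.458 q [ 0.09  1.08  0.58  1.55 -0.8   0.76 -1.16]
t 35.92 at [ 609.1 -283.8   39.7] yaw -125.1 tilt [0.0017 0.0067] q7 -1.16 F [-0.7  0.4 -1.3] w 0.458
rot total [0.002 0.006 0.007] n 1 first-axes shift mm [ 8.6 -2.2 27.1] final-axes shift [ 8.4 -2.2 27.2]
0 t [0.0086, -0.0022, 0.0271] a [0.002, 0.006, 0.007]
```

```bash
python3 -m jog '[{"ax":0.002,"ay":0.006,"az":0.007,"tx":0.009,"ty":-0.002,"tz":0.006,"claw":255},{"ax":0,"ay":0,"az":0,"tx":0.001,"ty":0,"tz":0.01,"claw":255},{"ax":0,"ay":0,"az":0,"tx":0.001,"ty":0,"tz":0.006,"claw":255},{"ax":0,"ay":0,"az":0,"tx":0,"ty":0,"tz":0,"claw":255}]'; python3 -c "
from h import *
pose();plan([.606,-.292,.0125],54.5,n=1)"
```

```text
time_s: 36.42
eef_pos: [0.6057, -0.2954, 0.0186]
eef_rot: [[-0.581, -0.814, 0.003], [-0.814, 0.581, -0.002], [-0.0, -0.004, -1.0]]
force: [0.1, 0.2, -1.0]
gripper_width: 0.455
t 36.42 at [ 605.7 -295.4   18.6] yaw -125.5 F [ 0.1  0.2 -1. ] w 0.455 q [ 0.11  1.11  0.57  1.55 -0.81  0.72 -1.14]
t 36.42 at [ 605.7 -295.4   18.6] yaw -125.5 tilt [ 0.0031 -0.0021] q7 -1.14 F [ 0.1  0.2 -1. ] w 0.455
rot total [-0.004  0.     0.   ] n 1 first-axes shift mm [-3.   1.7  6.1] final-axes shift [-3.   1.7  6.1]
0 t [-0.003, 0.0017, 0.0061] a [-0.004, 0.0, 0.0]
```

```bash
python3 -m jog '[{"ax":-0.004,"ay":0,"az":0,"tx":-0.003,"ty":0.001,"tz":0.003,"claw":255},{"ax":0,"ay":0,"az":0,"tx":0,"ty":0,"tz":0.002,"claw":255},{"ax":0,"ay":0,"az":0,"tx":0,"ty":0,"tz":0.001,"claw":255},{"ax":0,"ay":0,"az":0,"tx":0,"ty":0,"tz":0,"claw":255}]'; python3 -c "
from h import *
pose()"
```

```text
time_s: 36.92
eef_pos: [0.6073, -0.2922, 0.0129]
eef_rot: [[-0.58, -0.814, 0.001], [-0.814, 0.58, 0.0], [-0.001, -0.001, -1.0]]
force: [0.6, 0.0, -1.3]
gripper_width: 0.454
t 36.92 at [ 607.3 -292.2   12.9] yaw -125.5 F [ 0.6  0.  -1.3] w 0.454 q [ 0.11  1.12  0.56  1.55 -0.82  0.72 -1.14]
```

```bash
python3 -m jog '[{"ax":0,"ay":0,"az":0,"tx":0,"ty":0,"tz":0.0007,"claw":255},{"ax":0,"ay":0,"az":0,"tx":0,"ty":0,"tz":0.0006,"claw":255},{"ax":0,"ay":0,"az":0,"tx":0,"ty":0,"tz":0.0005,"claw":255}]'; python3 -c "
from h import *
pose()"
```

```text
time_s: 37.3
eef_pos: [0.6075, -0.2924, 0.0116]
eef_rot: [[-0.58, -0.814, 0.001], [-0.814, 0.58, -0.0], [-0.001, -0.001, -1.0]]
force: [-0.1, 2.3, 4.0]
gripper_width: 0.455
t 37.30 at [ 607.5 -292.4   11.6] yaw -125.5 F [-0.1  2.3  4. ] w 0.455 q [ 0.11  1.12  0.56  1.55 -0.82  0.72 -1.14]
```

Contact at the predicted height. I'll open a little, rise, then back away.

```bash
python3 -m jog '[{"ax":0,"ay":0,"az":0,"tx":0,"ty":0,"tz":0,"claw":115},{"ax":0,"ay":0,"az":0,"tx":0,"ty":0,"tz":0,"claw":100},{"ax":0,"ay":0,"az":0,"tx":0,"ty":0,"tz":0,"claw":95},{"ax":0,"ay":0,"az":0,"tx":0,"ty":0,"tz":-0.02,"claw":95},{"ax":0,"ay":0,"az":0,"tx":0,"ty":0,"tz":-0.04,"claw":60},{"ax":0,"ay":0,"az":0,"tx":0,"ty":0,"tz":-0.055,"claw":0},{"ax":0,"ay":0,"az":0,"tx":0,"ty":0,"tz":-0.05,"claw":0},{"ax":0,"ay":0,"az":0,"tx":-0.05,"ty":0.03,"tz":0,"claw":0}]'; python3 -m jog '[{"ax":0,"ay":0,"az":0,"tx":-0.06,"ty":0.04,"tz":0,"claw":0},{"ax":0,"ay":0,"az":0,"tx":-0.06,"ty":0.04,"tz":0,"claw":0},{"ax":0,"ay":0,"az":0,"tx":-0.06,"ty":0.04,"tz":0,"claw":0},{"ax":0,"ay":0,"az":0,"tx":0,"ty":0,"tz":0,"claw":0}]'; python3 -c "
from h import *
pose();look('wrist','w20');look('top','t2');look('scene','s2')"
```

```text
time_s: 38.3
eef_pos: [0.611, -0.2421, 0.1888]
eef_rot: [[-0.589, -0.808, 0.007], [-0.808, 0.589, -0.009], [0.004, -0.011, -1.0]]
force: [0.9, 1.1, -0.3]
gripper_width: 0.997
time_s: 38.8
eef_pos: [0.6215, -0.0367, 0.1928]
eef_rot: [[-0.584, -0.812, 0.016], [-0.812, 0.584, -0.005], [-0.005, -0.016, -1.0]]
force: [0.4, 0.2, -0.7]
gripper_width: 0.997
t 38.80 at [621.5 -36.7 192.8] yaw -125.7 F [ 0.4  0.2 -0.7] w 0.997 q [-0.41  0.85  0.77  1.66 -0.72  0.92 -1.56]
```

View pics/t2.png

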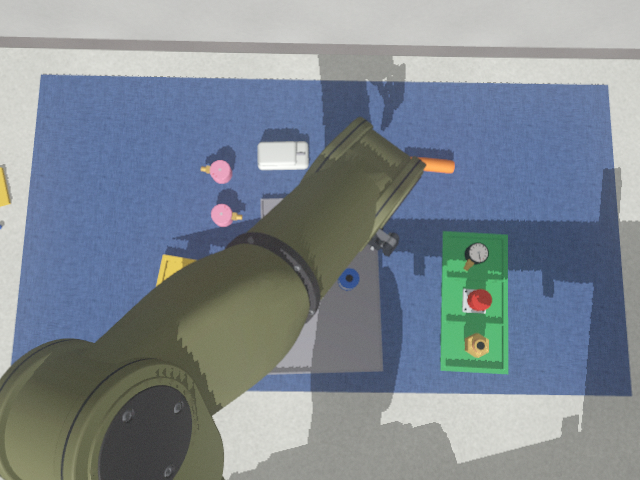

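View pics/s2.png

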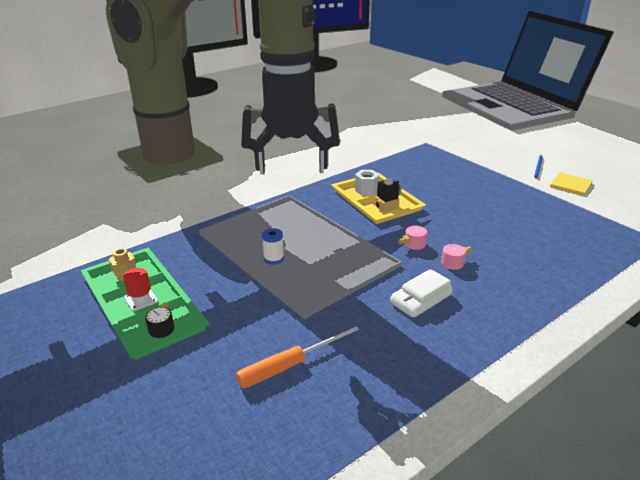

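All five parts are in their trays. In the top view the gauge is at (479,252), connector at (480,300) and nipple at (477,346). In the scene view the valve and nut are in the yellow tray, and the filter, mouse and screwdriver haven't moved. One more check: the gauge's stem against the divider.

Run:
```python
from h import *
a=cv2.imread('pics/t2.png');cv2.imwrite('pics/t2c.png',cv2.resize(a[228:378,435:515],None,fx=4,fy=4,interpolation=cv2.INTER_CUBIC))
ci,d=load('t2');W=world(ci,d)
for n,u,v in(('gauge L',474,250),('gauge R',484,254),('gauge top',479,247),('gauge bot',479,258),('stem',469,264)):print(n,np.round(W[v,u]*1000,1))
```

```text
gauge L [ 610.2 -282.7   35.7]
gauge R [ 602.4 -300.4   38.9]
gauge top [ 616.  -292.3   35.9]
gauge bot [ 595.1 -291.7   35.3]
stem [ 584.4 -274.6   27.4]
```

View pics/t2c.png

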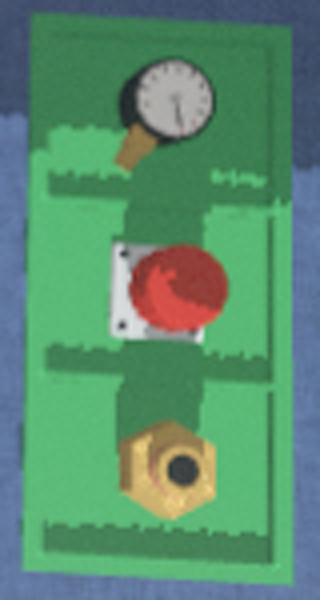

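The gauge lies flat, with its dial at about z = 36 mm (6 + 30) and its stem clear of the divider. The connector and nipple are well inside their compartments. The robot is clear of everything, so I'm handing in.

```bash
python3 -c "
from workcell import workorder,get_obs
print(get_obs()['time_s'],get_obs()['qvel']);print(workorder.close_job())"
```

```text
38.95 [ 0.03311957  0.00675988  0.01106837  0.00530875 -0.00272827 -0.00180224
  0.00155296]
the job is handed in; nothing more can be done
None
```

Both kits are made up and the job is handed in at about 39 s of the 131 s allowed. The job reported no verdict.

- **Yellow tray:** the solenoid valve is in the far compartment and the steel nut in the near one.
- **Green tray:** the brass nipple is in the near compartment, the red-capped connector in the middle and the pressure gauge in the far one, dial up.
- **Set-down:** I placed the parts in the order you listed. Each went down until the force reading showed floor contact (within about 0.2 mm of the worked-out height) and was then released.

**Last checks:** the final pictures show all five parts upright in separate compartments and the gripper empty and clear. The gauge's dial measured about 36 mm high, as expected for flat on the floor; one point on it read 39 mm, which I put down to depth noise. The filter, mouse, screwdriver and the two pink look-alike gauges looked unmoved by eye, though the arm partly hid that area in the last top view. I checked the yellow tray last by eye in the scene view and did not measure it again.

**Close to limits:** joint 5 read −0.99 during the nut pick-up and joint 6 read 0.05 during the valve pick-up (limits −1 and 0.04). No reading passed a limit.

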